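Stand the tipped sample bottle up, then hold the clean-air box's sprung sash at its marker

ROBOT

A 7-joint arm with a two-finger parallel gripper is mounted at the origin on the work surface. World frame = base frame: x ahead of the robot, y to its left, z up, the work surface at z = 0. Lengths are in m, angles in rad, forces in N, time in s.
With the tool pointing down it reaches from about 0.425 to 1.025 m from the base axis. Payload 9.4 kg.
Tool frame: the origin (TCP) lies midway between the tips of the shut fingers; the grasp point (between the pads) lies 19 mm behind it (env.pinch_z is the distance from the TCP to the grasp point, in m); z points along the fingers, y is the direction in which the jaws open and shut (so a half turn about z gives the same grasp; the last joint's range is limited). The gripper opens to 85 mm and grips with 20 to 120 N. Pads are 22 mm wide; open, the fingers measure 114 mm over their backs; the gripper's body (76 mm by 85 mm) begins 54 mm behind the grasp point. The pads swing forward as they close: fully open they stand 13 mm farther back than shut.
Start: joints at [-1.413, 0.599, -0.003, 1.599, 0.002, 0.943, -0.08], TCP at [0.169, 0.705, 0.231] pointing down, gripper open.
Joint ranges: [-2.57, 2.57], [-0.35, 1.97], [-1.29, 1.29], [0.11, 2.56], [-1.05, 4.19], [0.11, 1.86], [-2.63, 2.63]. Speed limits (rad/s): [2.22, 2.22, 3.01, 3.01, 3.14, 3.14, 3.14].

INTERFACE

Orientations are given as a rotation vector (axis times angle).
In Python, from plant import env, vision gives the robot as it stands. The module is installed in compiled form; this text tells all that it offers.
- The arm moves only by the shell command python3 -m pendant 'ROWS' [FORCE]. ROWS is JSON, a list of rows, each an object of numbers: "hand": the opening, from 0 (shut) to 1 (fully open); "dx", "dy", "dz": the shift along the tool's x, y, z in m; "turn": the turn about the tool's z in degrees. In form: [{"hand": .., "dx": .., "dy": .., "dz": .., "turn": ..}, ...]. A call has 1 to 8 rows; each row is the pose to reach, as a shift and turn from the pose commanded when the call began, along the tool's axes at that moment; what a row does not reach only later rows make up. A row lasts 1/8 s, in which the tool goes at most 62.5 mm and 10.7 degrees, less where a joint would pass 70% of its speed; a pose out of reach is approached as far as the arm can. A call with a gripper value outside its range is refused whole. The fingers move at their own pace and stop on an object; FORCE is the grip in N (left out, the last holds). Time passes only in rows, so rows that repeat a pose let the fingers close. It gives the time, the measured TCP pose, the force and the opening at its end, in the units of the state.
- env.observe(): the state, without advancing time (a new reading comes with each control period).
- vision.capture(name): name is "side" or "top"; returns the picture (384x512x3 uint8, blue, green, red); there is no depth.
- vision.calibration(name): a dict with "fx", "fy", "cx", "cy" (pixels), "origin" and "rotation" of the camera in the world. Camera axes: x right, y up, looking along -z (the intrinsics and any distortion apply to the point x, -y, -z); pixel columns grow to the right and rows downward; lengths in m; the calibration is good to about 2 mm. A picture is of the moment at which its call begins. calibration takes no time and is no camera call.
- env.job_done(): hands the job in, once; it reports no verdict.
The state is a dict: "time_s": time; "joints": joint angles; "joint_vel": joint speeds; "joint_torque": joint torques, N m; "ee_pos": TCP position; "tcp_rot": TCP orientation; "contact_force": force on the tool from outside, world axes, zero at the start; "ft_torque": the same for the moment, N m; "opening": opening from 0.0 (shut) to 1.0 (fully open).
Only numpy, scipy, OpenCV 4.12 (cv2) and the standard library are available. Lean on these libraries where they do the work, as an engineer would, in place of code of your own. Each camera call takes 0.05 s, during which the arm holds its last target.

TASK

One of the four sample bottles on the loading tray has tipped over: stand it upright on its empty round pad, in line with the others, and let go of it. Then lift the spring-closed sash of the clean-air box until the pointer tab on its side is level with the marker clip set on the quadrant, without swinging it well past the marker, and finish while still holding it there in the gripper, so that a colleague can pass the bottles in. Leave the other bottles, the marker and the rest of the bench as they are.

Things in the scene. Friction and masses are not known exactly. Their poses are not given: they have to be found in the camera images.
- fallen_center (a point): The tipped sample bottle, lying on the tray at the start: square white plastic bottle, body 48 x 48 mm and 66 mm high, short round neck, round grey screw cap 38 mm in diameter and 22 mm high; 98 mm tall overall, about 0.14 kg. The point is its centre, 49 mm from the base; its z axis runs from the base to the cap. The middle of the cap lies 38 mm from this point along +z. Lying, its axis is 27 mm above the bench and its cap points away from the tray's rail.
- fallen_foot (a point): The centre of the tipped bottle's base (49 mm from its centre along its -z).
- fallen: The tipped bottle as a body; origin at the centre of its base, z towards the cap.
- bottle0_center (a point): A bottle of the same kind that stands upright on one of the other pads of the lane; the point is its centre, 49 mm above its base, z towards the cap.
- bottle1_center (a point): A bottle of the same kind that stands upright on one of the other pads of the lane; the point is its centre, 49 mm above its base, z towards the cap.
- bottle2_center (a point): A bottle of the same kind that stands upright on one of the other pads of the lane; the point is its centre, 49 mm above its base, z towards the cap.
- place0 (a point): Place 0 of the lane on the loading tray: centre of a round grey rubber-edged pad 62 mm in diameter, on the tray's top 3 mm above the bench. Its axes are those of the tray: x along the lane, y away from the rail (the side to which the bottle has fallen), z up. Three of the four places have a standing bottle; the fourth is empty.
- place1 (a point): Place 1, the next pad, 74 mm further along the tray's x.
- place2 (a point): Place 2, 148 mm from place 0.
- place3 (a point): Place 3, 222 mm from place 0.
- tray: The loading tray: flat stainless plate 320 x 200 x 3 mm fixed on the bench, origin at the centre of its underside. The lane of four pads runs along its x, 55 mm to the -y side of the middle; behind it, 38 mm further to -y, runs a round guide rail 7 mm thick, top 40 mm above the bench. The other side is open.
- sash (a joint): Angle of the clear, aluminium-framed sash of the clean-air box (a white housing 280 mm wide, 275 mm deep, 222 mm high): 0 shut, growing as its front edge is lifted, stop at 1.25 rad. Shut, it slopes down 36 degrees (0.628 rad) from its hinge at the top towards the front of the box. Springs and its 0.36 kg shut it when it is let go; at its handle it takes about 2.5 N near shut and 4 to 5 N at the marker.
- sash_hinge (a point): Middle of the sash's hinge axis, 208 mm above the bench; fixed to the box. Its axes are those of the box: x from the front of the box to its back, y along the hinge axis, z up. The front of the box faces roughly towards the robot.
- sash_handle (a point): Centre of the sash's handle: round steel bar 12 mm thick along the hinge direction, 124 mm free between its two posts, its axis 48 mm off the panel, near the front edge; open all round between the posts. With the sash shut it lies 192 mm before and 70 mm below the hinge axis, and turns about it with the sash. Its x axis turns with the sash (the box's x when shut).
- sash_pointer (a point): The pointer tab on the sash's right side (-y of the box), 150 mm from the hinge axis along the sash. Its x axis turns with the sash (the box's x when shut).
- marker (a joint): The angle to which the marker clip is set, on the same scale as joint sash: pointer and marker are level when both joints read the same.
- marker_tip (a point): The marker: small dark clip with a black thumb screw on the graduated steel quadrant at the right side of the box, 150 mm from the hinge axis. Its x axis turns with the clip as the sash's does with the sash, so that the two x axes are parallel when sash and marker agree. Do not shift it.
- dish: Covered clear petri dish, 92 mm in diameter, 17 mm high, origin under its centre; not to be disturbed.
- forceps: Steel forceps lying flat, 125 mm long, 9 mm high; not to be disturbed.
- slidebox: Open white slide box with glass slides, 100 x 72 x 30 mm, origin under its centre; not to be disturbed.
- beaker: Glass beaker, 60 mm in diameter, 80 mm high, origin under its centre; not to be disturbed.
Mind the look-alikes: they are no part of the job. Leave any turquoise look-alike of the fallen alone.

How it is judged:
By the outcome, as a careful person would: the job done as asked, in the order asked, and still so for the second after the job is handed in, while the arm keeps its last pose, push and grip.
It also fails if it takes over 59 s, if anything falls off the work surface, if the arm or the gripper's body presses on something with over 40 N, if the wrist force passes 120 N, or if a joint passes its speed limit or range.

## Working session

There is one attempt and no reset: what is moved stays moved. The work goes in short steps, Python scripts to look and compute and a shell command to move; the robot and the scene stay as the last step left them, time stands still between calls to the robot, and variables do not carry over. Pictures are saved under pics/ and viewed, and the job is handed in when it is done.

```bash
mkdir -p pics; ls; python3 - <<'E'
from plant import env, vision
import cv2
s=env.observe()
for k in ("time_s","joints","ee_pos","tcp_rot","contact_force","opening"): print(k,s[k])
print(env.pinch_z)
for n in ("side","top"):
    print(n,vision.calibration(n)); cv2.imwrite(f"pics/{n}0.png",vision.capture(n))
E
```

```text
pics
time_s 0.0
joints [-1.41267418  0.60013455 -0.0025653   1.60010038  0.00180721  0.94290837
 -0.07980751]
ee_pos [0.16858269 0.70465611 0.23042036]
tcp_rot [-3.67890852e-01 -3.11993037e+00  2.43111020e-03]
contact_force [0.39287916 0.60728181 0.66234304]
opening 1.0021227712376275
0.0187
side {'fx': 394.83203457636324, 'fy': 394.83203457636324, 'cx': 256.65320590304526, 'cy': 190.41374374575227, 'origin': array([ 0.3585905 , -0.61462925,  0.84781378]), 'rotation': array([ 0.68281853, -0.1140479 , -0.34334814])}
top {'fx': 460.8231870912047, 'fy': 460.8231870912047, 'cx': 258.880109160295, 'cy': 190.69344391899008, 'origin': array([ 0.44292026, -0.05790877,  1.44435233]), 'rotation': array([ 0.06004758, -0.07745677, -1.57338078])}
```

View pics/side0.png

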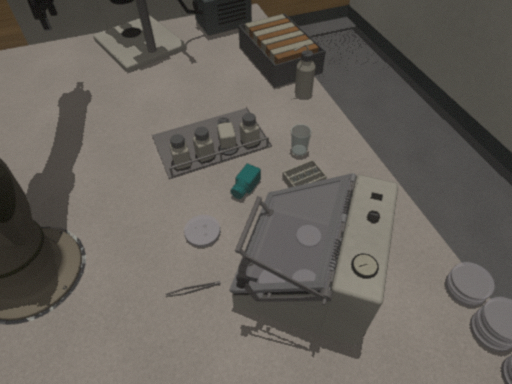

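View pics/top0.png

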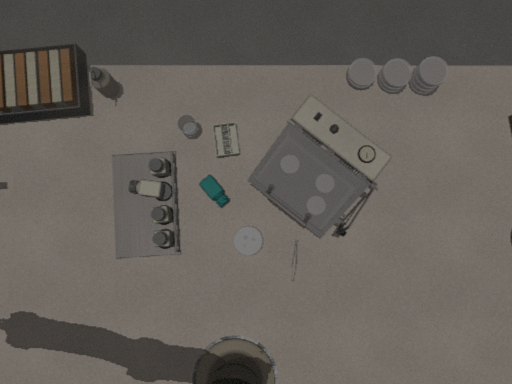

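The side view shows the tray with three standing bottles at about (180,152), (203,143) and (249,130), and a white bottle lying at about (227,133). A turquoise bottle lies off the tray at (246,180), and the box is at (310,240). I'll enlarge the tray and box next.

```bash
cat > h.py <<'E'
import numpy as np, cv2
from scipy.spatial.transform import Rotation as R
from plant import env, vision
C={n:vision.calibration(n) for n in("side","top")}
def ray(n,u,v):
    c=C[n]; d=np.array([(u-c["cx"])/c["fx"],-(v-c["cy"])/c["fy"],-1.0])
    return np.array(c["origin"]),R.from_rotvec(c["rotation"]).apply(d)
def onz(n,u,v,z):
    o,d=ray(n,u,v); return o+d*(z-o[2])/d[2]
def tri(a,b):  # two pixels (side),(top)
    o1,d1=ray("side",*a);o2,d2=ray("top",*b)
    d1/=np.linalg.norm(d1);d2/=np.linalg.norm(d2)
    s=np.linalg.lstsq(np.c_[d1,-d2],o2-o1,rcond=None)[0]
    p,q=o1+s[0]*d1,o2+s[1]*d2
    return (p+q)/2,np.linalg.norm(p-q)
def proj(n,p):
    c=C[n]; q=R.from_rotvec(c["rotation"]).inv().apply(np.asarray(p)-c["origin"])
    return c["cx"]+c["fx"]*q[0]/-q[2], c["cy"]-c["fy"]*q[1]/-q[2]
def crop(img,x0,y0,x1,y1,k,fn,gain=1.6):
    c=cv2.resize(img[y0:y1,x0:x1],None,fx=k,fy=k,interpolation=cv2.INTER_CUBIC)
    c=np.clip(c*gain,0,255).astype(np.uint8)
    for x in range((x0//20+1)*20,x1,20):
        cv2.line(c,((x-x0)*k,0),((x-x0)*k,6),(0,255,255),1);cv2.putText(c,str(x),((x-x0)*k-10,18),0,.4,(0,255,255),1)
    for y in range((y0//20+1)*20,y1,20):
        cv2.line(c,(0,(y-y0)*k),(6,(y-y0)*k),(0,255,255),1);cv2.putText(c,str(y),(8,(y-y0)*k+4),0,.4,(0,255,255),1)
    cv2.imwrite(fn,c)
E
python3 - <<'E'
from h import *
s=cv2.imread("pics/side0.png");t=cv2.imread("pics/top0.png")
crop(t,105,140,235,265,5,"pics/t_tray.png",1.8);crop(s,145,100,275,200,6,"pics/s_tray.png",1.8)
crop(t,235,85,395,245,4,"pics/t_box.png",1.8);crop(s,225,165,400,310,4,"pics/s_box.png",1.8)
E
```

```text
(no output)
```

View pics/t_tray.png

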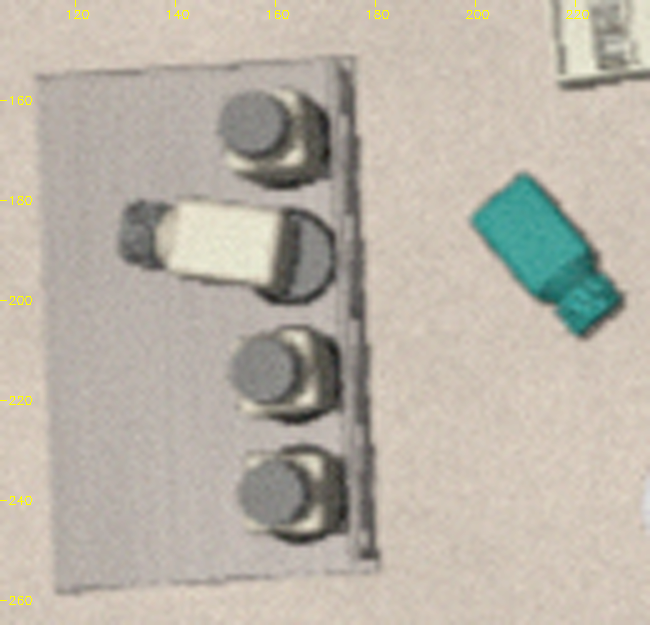

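View pics/s_tray.png

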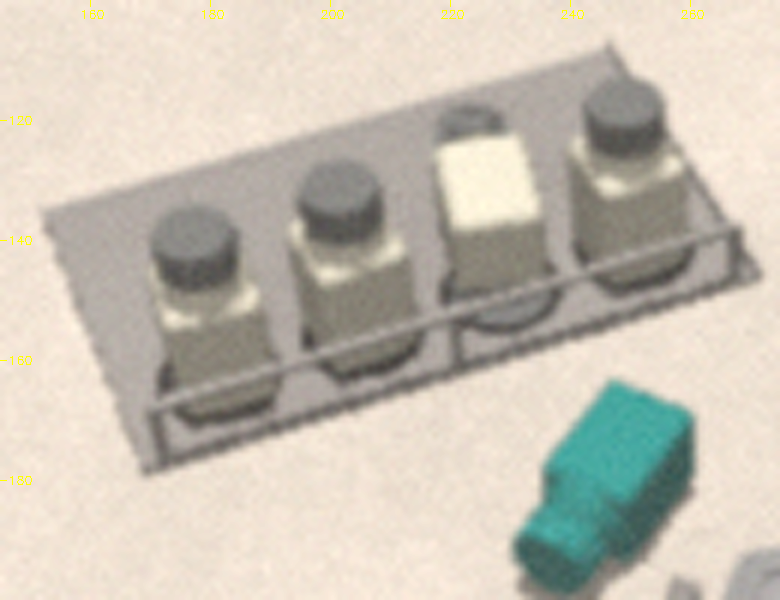

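View pics/t_box.png

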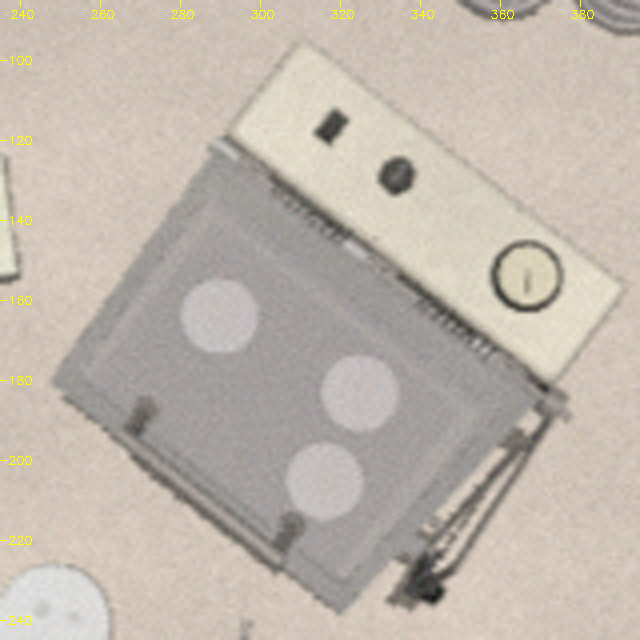

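View pics/s_box.png

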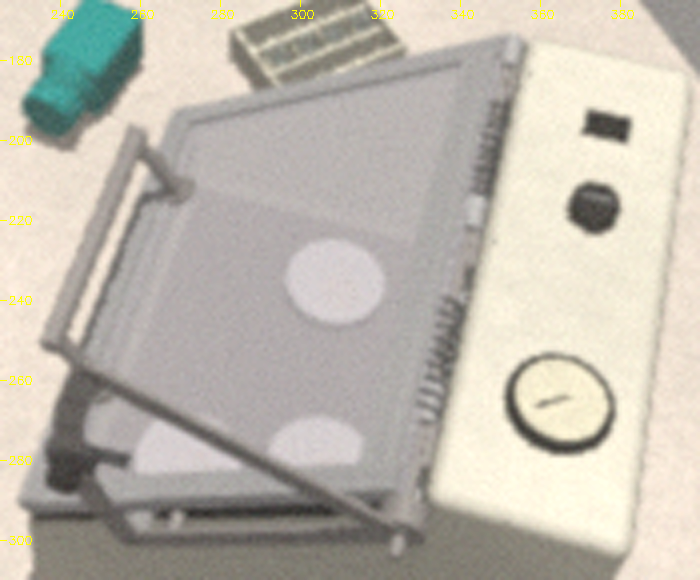

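Two bottles could be meant: white at top (150,189) / side (227,133), and turquoise at top (214,191). The white one fits: it lies on the tray with its cap away from the rail, beside the empty pad. The turquoise one lies on the bench and is the look-alike. The enlarged crops confirm this. Next I'll measure the geometry.

```bash
python3 - <<'E'
from h import *
np.set_printoptions(precision=4,suppress=True)
t=cv2.imread("pics/top0.png");s=cv2.imread("pics/side0.png")
for c in [(112.5,155),(176,151.5),(180.5,254),(116.5,258.5)]: print("tray",onz("top",*c,.003))
for c in [(152.5,112),(257,?) if 0 else (246,113)]: pass
for n,c in dict(b0=(155.5,164.5),b1=(158.5,213.5),b2=(160,238.5)).items(): print(n,"cap",onz("top",*c,.101))
print("side caps")
for c in [(177,138),(201.5,129.5),(248.5,115.5)]: print(onz("side",*c,.101))
# white top face of fallen
g=cv2.cvtColor(t,cv2.COLOR_BGR2GRAY)
m=np.zeros_like(g);roi=(slice(172,202),slice(134,166));m[roi]=(g[roi]>118)*255
print("thr",np.percentile(g[roi],[10,50,90]))
cn=max(cv2.findContours(m,0,2)[0],key=cv2.contourArea)
r=cv2.minAreaRect(cn);print(r)
b=cv2.boxPoints(r)
P=np.array([onz("top",*p,.051) for p in b]);print(b,P,np.linalg.norm(np.diff(P,axis=0),axis=1))
print("cap end/neck",onz("top",129.5,187,.027),onz("top",137,187,.027), onz("top",133,186.5,.046))
for c in [(340,229),(343,232),(335,234)]: print("marker?",onz("top",*c,.18))
for a,bq in [((241,282),(340,230)),((258,197),(268,198)),((237,250),(305,227)),((352,178),(291,122)),((325,300),(375,186))]:
    print(a,bq,*tri(a,bq))
E
```

```text
File "<stdin>", line 5
    for c in [(152.5,112),(257,?) if 0 else (246,113)]: pass
                               ^
SyntaxError: invalid syntax
```

```bash
python3 - <<'E'
from h import *
np.set_printoptions(precision=4,suppress=True)
t=cv2.imread("pics/top0.png");s=cv2.imread("pics/side0.png")
for c in [(112.5,155),(176,151.5),(180.5,254),(116.5,258.5)]: print("tray",onz("top",*c,.003))
for n,c in dict(b0=(155.5,164.5),b1=(158.5,213.5),b2=(160,238.5)).items(): print(n,"cap",onz("top",*c,.101))
print("side caps")
for c in [(177,138),(201.5,129.5),(248.5,115.5)]: print(onz("side",*c,.101))
# white top face of fallen
g=cv2.cvtColor(t,cv2.COLOR_BGR2GRAY)
m=np.zeros_like(g);roi=(slice(172,202),slice(134,166));m[roi]=(g[roi]>118)*255
print("thr",np.percentile(g[roi],[10,50,90]))
cn=max(cv2.findContours(m,0,2)[0],key=cv2.contourArea)
r=cv2.minAreaRect(cn);print(r)
b=cv2.boxPoints(r)
P=np.array([onz("top",*p,.051) for p in b]);print(b,P,np.linalg.norm(np.diff(P,axis=0),axis=1))
print("cap end/neck",onz("top",129.5,187,.027),onz("top",137,187,.027), onz("top",133,186.5,.046))
for a,bq in [((241,282),(340,230)),((258,197),(268,198)),((237,250),(305,227)),((352,178),(291,122)),((325,300),(375,186))]:
    print(a,bq,*tri(a,bq))
E
```

```text
tray [0.6837 0.3866 0.003 ]
tray [0.6944 0.187  0.003 ]
tray [0.3733 0.1694 0.003 ]
tray [0.3604 0.3667 0.003 ]
b0 cap [0.6389 0.23   0.101 ]
b1 cap [0.4951 0.219  0.101 ]
b2 cap [0.4228 0.2136 0.101 ]
side caps
[0.4257 0.2173 0.101 ]
[0.4981 0.2269 0.101 ]
[0.6418 0.2367 0.101 ]
thr [ 49.  98. 125.]
((148.95999145507812, 187.7799835205078), (18.80904197692871, 12.586502075195312), 8.130102157592773)
[[138.76 192.68]
 [140.54 180.22]
 [159.16 182.88]
 [157.38 195.34]] [[0.5603 0.2899 0.051 ]
 [0.5982 0.2852 0.051 ]
 [0.5899 0.2287 0.051 ]
 [0.552  0.2335 0.051 ]] [0.0382 0.0571 0.0382]
cap end/neck [0.5799 0.3246 0.027 ] [0.5799 0.3016 0.027 ] [0.5796 0.3089 0.046 ]
(241, 282) (340, 230) [ 0.4431 -0.2931  0.1823] 0.003938790518625533
(258, 197) (268, 198) [ 0.5405 -0.0992  0.1597] 0.011248121007102966
(237, 250) (305, 227) [ 0.4576 -0.2028  0.1437] 0.0076005515436712405
(352, 178) (291, 122) [ 0.739  -0.1602  0.2098] 1.920920483919894e-05
(325, 300) (375, 186) [ 0.5628 -0.3863  0.2052] 0.001146215267140683
```

```bash
python3 - <<'E'
from h import *
np.set_printoptions(precision=4,suppress=True)
t=cv2.imread("pics/top0.png")
T=cv2.resize(t,None,fx=4,fy=4,interpolation=cv2.INTER_CUBIC)
g=cv2.GaussianBlur(cv2.cvtColor(T,cv2.COLOR_BGR2GRAY),(0,0),2)
for th in (100,106,112):
    m=np.zeros_like(g);roi=(slice(172*4,202*4),slice(134*4,166*4));m[roi]=(g[roi]>th)*255
    cn=max(cv2.findContours(m,0,2)[0],key=cv2.contourArea)
    r=cv2.minAreaRect(cn);b=(cv2.boxPoints(r)-1.5)/4
    P=np.array([onz("top",*p,.051) for p in b]);print(th,r[2],b.round(1).tolist(),P[:,:2],np.linalg.norm(np.diff(P,axis=0),axis=1),P.mean(0))
    M=cv2.moments(cn);a=.5*np.arctan2(2*M['mu11'],M['mu20']-M['mu02']);print(np.degrees(a),M['m10']/M['m00']/4,M['m01']/M['m00']/4)
# dark cap
m=np.zeros_like(g);roi=(slice(174*4,200*4),slice(122*4,141*4));m[roi]=(g[roi]<66)*255
cn=max(cv2.findContours(m,0,2)[0],key=cv2.contourArea);print(np.array(cv2.boundingRect(cn))/4);r=cv2.minAreaRect(cn);print(r)
E
```

```text
100 7.016501426696777 [[135.6999969482422, 193.1999969482422], [137.5, 178.60000610351562], [160.10000610351562, 181.3000030517578], [158.3000030517578, 196.0]] [[0.5588 0.299 ]
 [0.6033 0.2944]
 [0.5946 0.2259]
 [0.5501 0.2307]] [0.0447 0.0691 0.0447] [0.5767 0.2625 0.051 ]
5.362076086233676 148.97650423121055 187.96643717728054
106 7.35237979888916 [[136.3000030517578, 193.0], [138.10000610351562, 179.1999969482422], [159.8000030517578, 182.0], [158.0, 195.8000030517578]] [[0.5594 0.2974]
 [0.6013 0.2928]
 [0.5925 0.2268]
 [0.5507 0.2316]] [0.0421 0.0666 0.0421] [0.576  0.2621 0.051 ]
5.717386271509042 149.12597690423422 188.04951592208096
112 7.696051120758057 [[138.3000030517578, 192.89999389648438], [140.10000610351562, 179.8000030517578], [159.5, 182.39999389648438], [157.6999969482422, 195.60000610351562]] [[0.5595 0.2912]
 [0.5996 0.2866]
 [0.5914 0.2277]
 [0.5513 0.2325]] [0.0404 0.0594 0.0404] [0.5754 0.2595 0.051 ]
5.697810225442279 149.42356784354445 188.15427050882658
[129.5 180.5   9.   13.5]
((535.0465087890625, 748.3031005859375), (32.993431091308594, 52.35047149658203), 3.814074993133545)
```

```bash
cat >> h.py <<'E'
def plan(xyz,heading=None):
    s=env.observe();Rt=R.from_rotvec(s["tcp_rot"]);d=Rt.inv().apply(np.array(xyz)-s["ee_pos"])
    y=Rt.as_matrix()[:,1];h=np.degrees(np.arctan2(y[1],y[0]))
    out=f"t={s['time_s']:.2f} pos={np.round(s['ee_pos'],4)} head={h:.1f} open={s['opening']:.2f} F={np.round(s['contact_force'],1)} -> d(mm)={np.round(d*1000,1)}"
    if heading is not None: out+=f" turn={h-heading:.1f}"
    print(out)
E
python3 -c "
from h import *
plan([.581,.315,.12],-5.7)"
```

```text
t=0.10 pos=[0.1686 0.7047 0.2305] head=76.5 open=1.00 F=[ 0.4 -0.3 -0.6] -> d(mm)=[-491.8 -282.9  110.9] turn=82.2
```

```bash
python3 -m pendant '[{"hand":1,"dx":-492,"dy":-283,"dz":0,"turn":82}]' 2>&1 | head -c 600
```

```text
time_s: 0.22
ee_pos: [0.2095, 0.6645, 0.2301]
tcp_rot: [-0.651, -3.07, -0.001]
contact_force: [2.2, -0.5, 0.4]
opening: 1.001
```

That row was in mm instead of m. The speed limit capped it to one short step in the right direction, so nothing was affected. I'll use metres from here.

```bash
python3 -c "
from h import *
plan([.581,.315,.12],-5.7)"
```

```text
t=0.23 pos=[0.2095 0.6645 0.2301] head=66.0 open=1.00 F=[ 2.2 -0.5  0.4] -> d(mm)=[-481.8 -168.6  108.6] turn=71.7
```

```bash
python3 -m pendant '[{"hand":1,"dx":-0.482,"dy":-0.169,"dz":0,"turn":71.7},{"hand":1,"dx":-0.482,"dy":-0.169,"dz":0,"turn":71.7},{"hand":1,"dx":-0.482,"dy":-0.169,"dz":0.03,"turn":71.7},{"hand":1,"dx":-0.482,"dy":-0.169,"dz":0.05,"turn":71.7},{"hand":1,"dx":-0.482,"dy":-0.169,"dz":0.07,"turn":71.7},{"hand":1,"dx":-0.482,"dy":-0.169,"dz":0.09,"turn":71.7},{"hand":1,"dx":-0.482,"dy":-0.169,"dz":0.1,"turn":71.7},{"hand":1,"dx":-0.482,"dy":-0.169,"dz":0.1,"turn":71.7}]' 20; python3 -c "
from h import *
plan([.581,.315,.004],-5.7)"
```

```text
time_s: 1.23
ee_pos: [0.5678, 0.3262, 0.1397]
tcp_rot: [2.334, 2.103, -0.0]
contact_force: [-0.1, 0.8, 0.4]
opening: 1.004
t=1.23 pos=[0.5678 0.3262 0.1397] head=-6.0 open=1.00 F=[-0.1  0.8  0.4] -> d(mm)=[ -9.7  14.3 135.7] turn=-0.3
```

```bash
python3 -m pendant '[{"hand":1,"dx":-0.005,"dy":0.005,"dz":0.03,"turn":0}, {"hand":1,"dx":-0.005,"dy":0.005,"dz":0.03,"turn":0}]' 20; python3 - <<'E'
from h import *
plan([.581,.315,.004],-5.7)
t=vision.capture("top");s=vision.capture("side");crop(t,105,130,235,265,5,"pics/t1.png",1.8);crop(s,145,80,275,200,6,"pics/s1.png",1.8)
plan([.581,.315,.004],-5.7)
E
```

```text
time_s: 1.48
ee_pos: [0.5705, 0.32, 0.1085]
tcp_rot: [-2.334, -2.102, 0.007]
contact_force: [-0.9, 1.0, -0.3]
opening: 0.999
t=1.48 pos=[0.5705 0.32   0.1085] head=-6.0 open=1.00 F=[-0.9  1.  -0.3] -> d(mm)=[ -3.6  11.3 104.4] turn=-0.3
t=1.57 pos=[0.5708 0.3225 0.1109] head=-5.8 open=1.00 F=[0.4 0.9 0.3] -> d(mm)=[ -6.5  11.  106.9] turn=-0.1
```

View pics/s1.png

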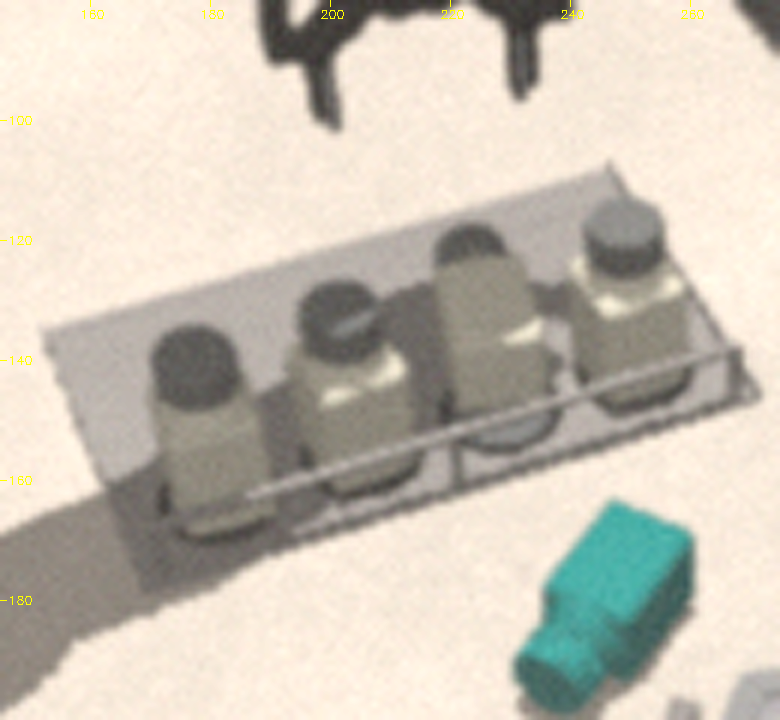

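View pics/t1.png

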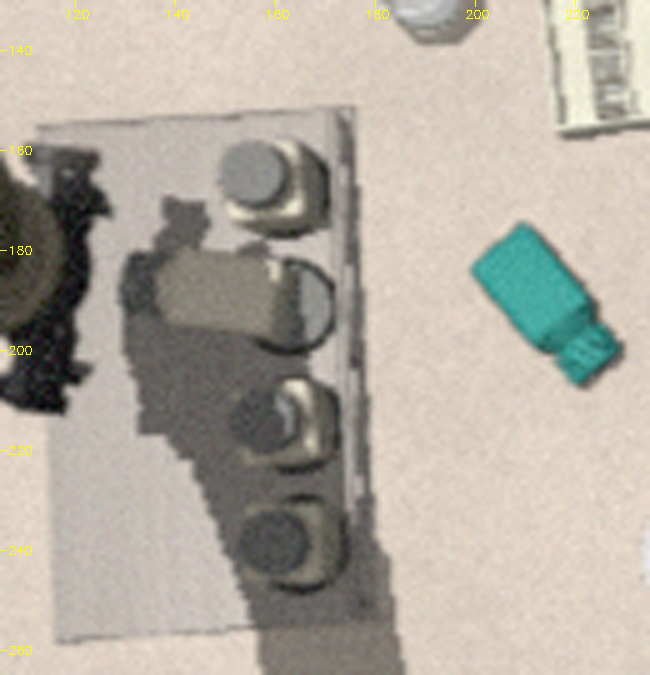

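The fingers are above the cap, open along the lane, with tips at side (199,100) and (231,95). I'll compare the tip midpoint with the TCP.

```bash
python3 - <<'E'
from h import *
print(onz("side",199.5,101,.124),onz("side",232,95.5,.124)); print(proj("side",[.5708,.3225,.124]))
E
python3 -m pendant '[{"hand":1,"dx":-0.006,"dy":0.011,"dz":0,"turn":0},{"hand":1,"dx":-0.006,"dy":0.011,"dz":0.05,"turn":0},{"hand":1,"dx":-0.006,"dy":0.011,"dz":0.08,"turn":0},{"hand":1,"dx":-0.006,"dy":0.011,"dz":0.08,"turn":0}]' 20; python3 -c "
from h import *
plan([.581,.315,.004],-5.7)"
```

```text
[0.52097775 0.3229133  0.124     ] [0.61786139 0.31360432 0.124     ]
(np.float64(215.89522925622774), np.float64(97.29033465470192))
time_s: 2.08
ee_pos: [0.5811, 0.3146, 0.0298]
tcp_rot: [-2.332, -2.105, 0.004]
contact_force: [0.3, -0.0, 1.7]
opening: 0.998
t=2.08 pos=[0.5811 0.3146 0.0298] head=-5.8 open=1.00 F=[ 0.3 -0.   1.7] -> d(mm)=[ 0.5 -0.1 25.8] turn=-0.1
```

```bash
python3 -m pendant '[{"hand":1,"dx":0,"dy":0,"dz":0.025,"turn":0},{"hand":1,"dx":0,"dy":0,"dz":0.025,"turn":0},{"hand":0.3,"dx":0,"dy":0,"dz":0.025,"turn":0},{"hand":0.3,"dx":0,"dy":0,"dz":0.025,"turn":0},{"hand":0.3,"dx":0,"dy":0,"dz":0.025,"turn":0},{"hand":0.3,"dx":0,"dy":0,"dz":0.025,"turn":0},{"hand":0.3,"dx":0,"dy":0,"dz":0.025,"turn":0},{"hand":0.3,"dx":0,"dy":0,"dz":0.025,"turn":0}]' 25; python3 -c "
from h import *
plan([.581,.315,.004],-5.7)"
```

```text
time_s: 3.08
ee_pos: [0.5822, 0.3152, 0.0065]
tcp_rot: [2.333, 2.104, 0.002]
contact_force: [-0.6, 1.4, 6.7]
opening: 0.434
t=3.08 pos=[0.5822 0.3152 0.0065] head=-5.9 open=0.43 F=[-0.6  1.4  6.7] -> d(mm)=[-0.3 -1.2  2.5] turn=-0.2
```

```bash
python3 -m pendant '[{"hand":0.3,"dx":0,"dy":0,"dz":-0.015,"turn":0},{"hand":0.3,"dx":0,"dy":0,"dz":-0.04,"turn":-5},{"hand":0.3,"dx":0,"dy":0,"dz":-0.04,"turn":-9},{"hand":0.3,"dx":0,"dy":0,"dz":-0.04,"turn":-9}]' 20; python3 - <<'E'
from h import *
plan([.5685,.2265,.074],3.3)
t=vision.capture("top");s=vision.capture("side");crop(t,105,130,235,265,4,"pics/t2.png",1.8);crop(s,145,80,275,200,6,"pics/s2.png",1.8)
E
```

```text
time_s: 3.58
ee_pos: [0.5817, 0.3145, 0.0465]
tcp_rot: [2.161, 2.28, 0.001]
contact_force: [0.2, 0.8, -1.5]
opening: 0.435
t=3.58 pos=[0.5817 0.3145 0.0465] head=3.1 open=0.44 F=[ 0.2  0.8 -1.5] -> d(mm)=[-87.2 -17.9 -27.5] turn=-0.2
```

View pics/s2.png

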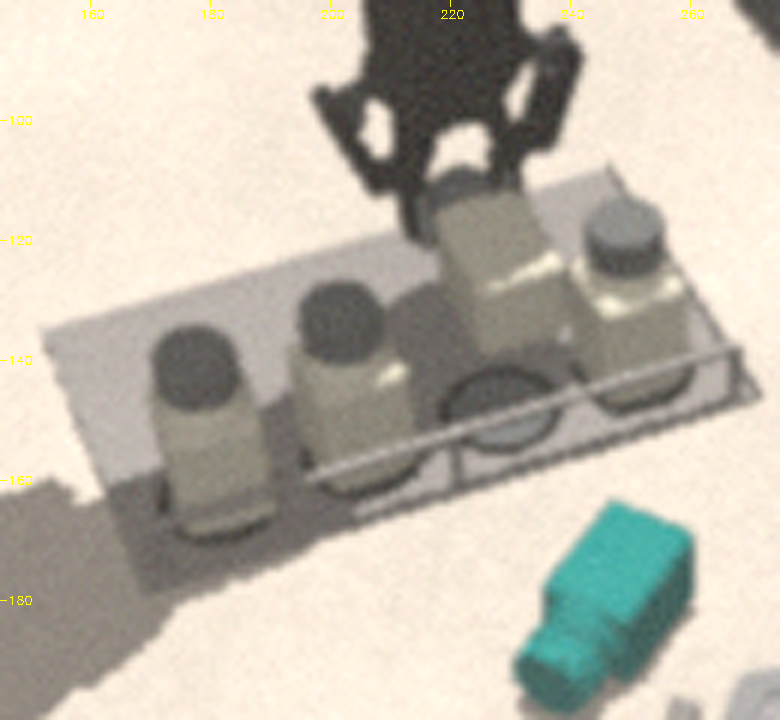

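View pics/t2.png

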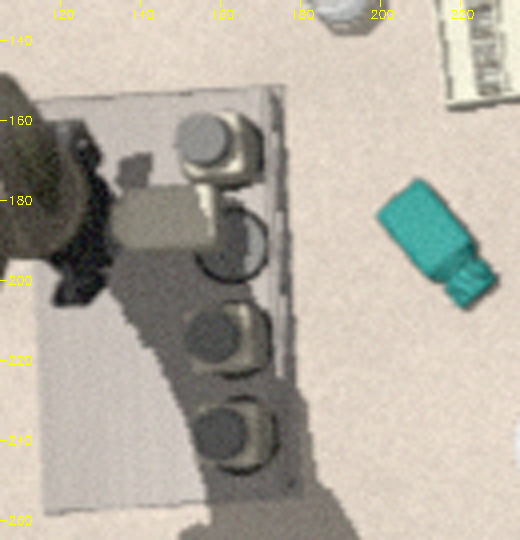

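The bottle came up held rigidly, horizontal at about top (145,204)–(160,190), with its base at the pad. Gravity has not swung it in the pads. I'll make a brisk lift at minimum grip and see whether it swings down.

```bash
python3 -m pendant '[{"hand":0.42,"dx":0,"dy":0,"dz":-0.06,"turn":0},{"hand":0.42,"dx":0,"dy":0,"dz":-0.06,"turn":0},{"hand":0.42,"dx":0,"dy":0,"dz":-0.06,"turn":0}]' 20; python3 - <<'E'
from h import *
plan([.5685,.2265,.074],3.3)
t=vision.capture("top");s=vision.capture("side");crop(t,85,130,235,265,4,"pics/t3.png",1.8);crop(s,145,50,275,190,5,"pics/s3.png",1.8)
E
```

```text
time_s: 4.05
ee_pos: [0.5812, 0.3147, 0.1054]
tcp_rot: [-2.161, -2.28, 0.0]
contact_force: [-0.8, -0.8, -1.5]
opening: 0.434
t=4.05 pos=[0.5812 0.3147 0.1054] head=3.1 open=0.43 F=[-0.8 -0.8 -1.5] -> d(mm)=[-87.4 -17.4  31.4] turn=-0.2
```

View pics/s3.png

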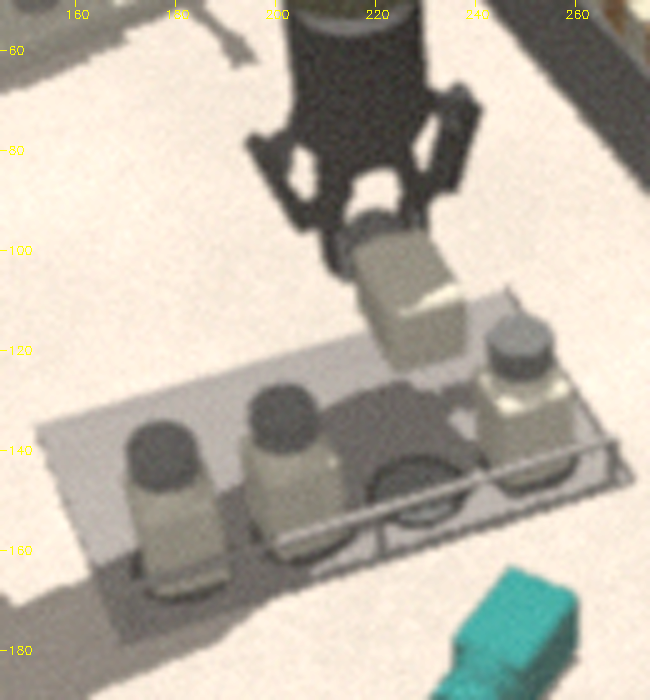

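View pics/t3.png

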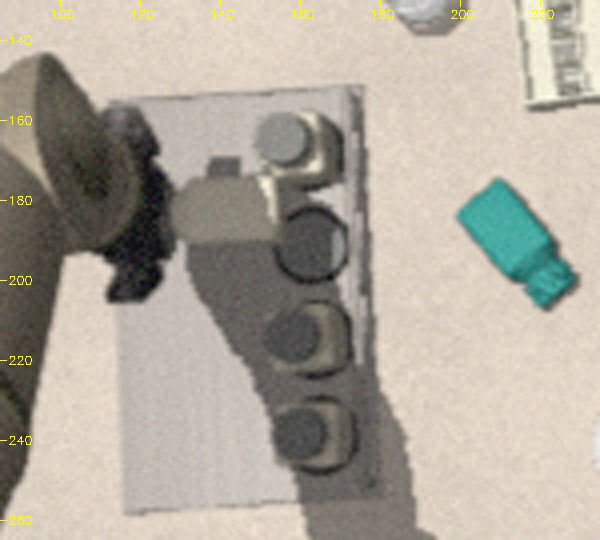

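The bottle is still rigid and horizontal: side base at about (232,115), top at about (150,185). Minimum grip holds against gravity. The fixed guide rail can turn it instead: pressing the lower part of the base face against the rail, and lifting on an arc around it, rolls the bottle upright in the pads. I'll first check the rail position and plan the approach.

```bash
python3 - <<'E'
from h import *
np.set_printoptions(precision=4,suppress=True)
for c in [(173.2,158),(174.3,180),(175.5,200),(178,245)]: print("rail",onz("top",*c,.0365))
T=np.array([.5685,.2265]);ty=np.array([-.059,.998])
print("rail expected at T", T-.038*ty)
for v,z in [(.062,.09),(.062,.034)]:
    plan([*(T+v*ty),z],3.3)
E
```

```text
rail [0.6683 0.1897 0.0365]
rail [0.6002 0.1855 0.0365]
rail [0.5387 0.1811 0.0365]
rail [0.402  0.172  0.0365]
rail expected at T [0.5707 0.1886]
t=4.15 pos=[0.5808 0.3144 0.1045] head=3.1 open=0.44 F=[-0.3  0.1 -0.9] -> d(mm)=[-25.1 -17.3  14.5] turn=-0.2
t=4.15 pos=[0.5808 0.3144 0.1045] head=3.1 open=0.44 F=[-0.3  0.1 -0.9] -> d(mm)=[-25.  -17.2  70.5] turn=-0.2
```

```bash
python3 -m pendant '[{"hand":0.3,"dx":-0.02,"dy":-0.017,"dz":0.0,"turn":0},{"hand":0.3,"dx":-0.02,"dy":-0.017,"dz":0.02,"turn":0},{"hand":0.3,"dx":-0.02,"dy":-0.017,"dz":0.071,"turn":0},{"hand":0.3,"dx":-0.02,"dy":-0.017,"dz":0.071,"turn":0}]' 20; python3 - <<'E'
from h import *
plan([.565,.28,.034],3.3)
t=vision.capture("top");s=vision.capture("side");crop(t,85,130,235,265,4,"pics/t4.png",1.8);crop(s,145,50,275,190,5,"pics/s4.png",1.8)
E
```

```text
time_s: 4.65
ee_pos: [0.5632, 0.2929, 0.0303]
tcp_rot: [-2.158, -2.279, 0.012]
contact_force: [-0.8, 0.4, -1.0]
opening: 0.438
t=4.65 pos=[0.5632 0.2929 0.0303] head=3.1 open=0.44 F=[-0.8  0.4 -1. ] -> d(mm)=[-12.9   1.1  -3.6] turn=-0.2
```

View pics/s4.png

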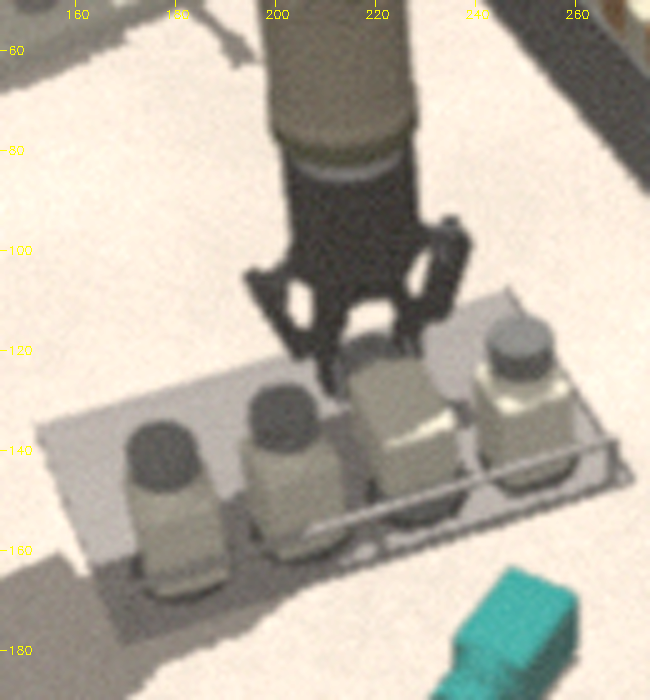

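View pics/t4.png

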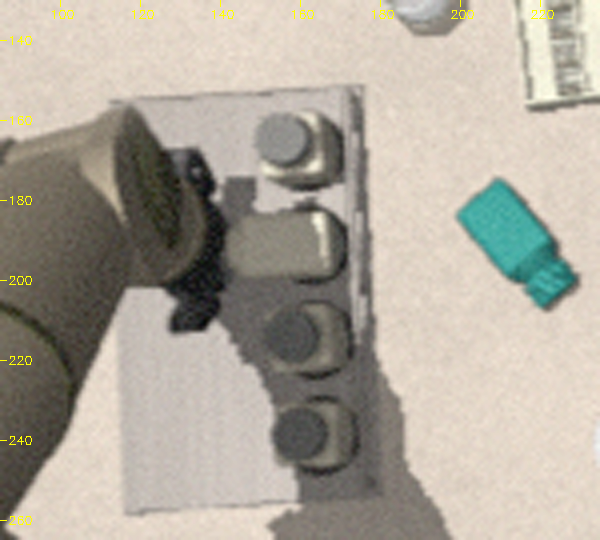

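```bash
python3 -m pendant '[{"hand":0.3,"dx":-0.008,"dy":0.002,"dz":-0.004,"turn":0},{"hand":0.3,"dx":-0.008,"dy":0.002,"dz":-0.004,"turn":0}]' 20; python3 -m pendant '[{"hand":0.3,"dx":-0.004,"dy":0,"dz":0,"turn":0},{"hand":0.3,"dx":-0.004,"dy":0,"dz":0,"turn":0}]' 20; python3 -m pendant '[{"hand":0.3,"dx":-0.003,"dy":0,"dz":0,"turn":0},{"hand":0.3,"dx":-0.003,"dy":0,"dz":0,"turn":0}]' 20
```

```text
time_s: 5.0
ee_pos: [0.5696, 0.2851, 0.0406]
tcp_rot: [2.161, 2.278, 0.004]
contact_force: [-0.8, -0.1, -1.4]
opening: 0.435
time_s: 5.25
ee_pos: [0.5686, 0.2816, 0.0392]
tcp_rot: [2.161, 2.28, 0.001]
contact_force: [0.1, 0.3, -2.0]
opening: 0.432
time_s: 5.5
ee_pos: [0.5684, 0.2811, 0.039]
tcp_rot: [-2.158, -2.282, -0.003]
contact_force: [-0.6, 6.0, 0.5]
opening: 0.434
```

```bash
python3 -m pendant '[{"hand":0.3,"dx":-0.002,"dy":0,"dz":0,"turn":0},{"hand":0.3,"dx":-0.002,"dy":0,"dz":0,"turn":0}]' 20;python3 -m pendant '[{"hand":0.3,"dx":-0.002,"dy":0,"dz":0,"turn":0},{"hand":0.3,"dx":-0.002,"dy":0,"dz":0,"turn":0}]' 20
```

```text
time_s: 5.75
ee_pos: [0.5684, 0.281, 0.0392]
tcp_rot: [-2.155, -2.282, -0.006]
contact_force: [-1.9, 10.4, 2.3]
opening: 0.435
time_s: 6.0
ee_pos: [0.5684, 0.2809, 0.0395]
tcp_rot: [-2.153, -2.283, -0.008]
contact_force: [-2.2, 15.5, 2.1]
opening: 0.437
```

Contact with the rail came at TCP y 0.281, where expected, and at 15 N the pads still hold. I'll ease the squeeze in small steps until the cap can pivot, while the rail pushes.

```bash
python3 -m pendant '[{"hand":0.43,"dx":0,"dy":-0.003,"dz":0.003,"turn":0},{"hand":0.43,"dx":0,"dy":-0.003,"dz":0.003,"turn":0}]' 20;python3 -m pendant '[{"hand":0.44,"dx":0,"dy":0,"dz":0,"turn":0},{"hand":0.44,"dx":0,"dy":0,"dz":0,"turn":0}]' 20;python3 -m pendant '[{"hand":0.445,"dx":0,"dy":0,"dz":0,"turn":0},{"hand":0.445,"dx":0,"dy":0,"dz":0,"turn":0}]' 20;
```

```text
time_s: 6.25
ee_pos: [0.5677, 0.2814, 0.0371]
tcp_rot: [-2.154, -2.285, -0.015]
contact_force: [1.8, 15.8, 3.9]
opening: 0.438
time_s: 6.5
ee_pos: [0.5675, 0.2806, 0.037]
tcp_rot: [-2.155, -2.284, -0.013]
contact_force: [1.8, 14.1, 3.2]
opening: 0.443
time_s: 6.75
ee_pos: [0.5661, 0.2753, 0.0358]
tcp_rot: [2.16, 2.281, 0.002]
contact_force: [0.1, 3.7, 1.5]
opening: 0.445
```

```bash
python3 - <<'E'
from h import *
t=vision.capture("top");s=vision.capture("side");crop(t,105,160,205,225,6,"pics/t5.png",2.5);crop(s,175,80,275,180,6,"pics/s5.png",2.2)
plan([.565,.28,.034],3.3)
E
```

```text
t=6.85 pos=[0.5661 0.2752 0.0358] head=3.1 open=0.44 F=[ 0.9  4.2 -0.4] -> d(mm)=[ 4.9 -0.9  1.8] turn=-0.2
```

View pics/s5.png

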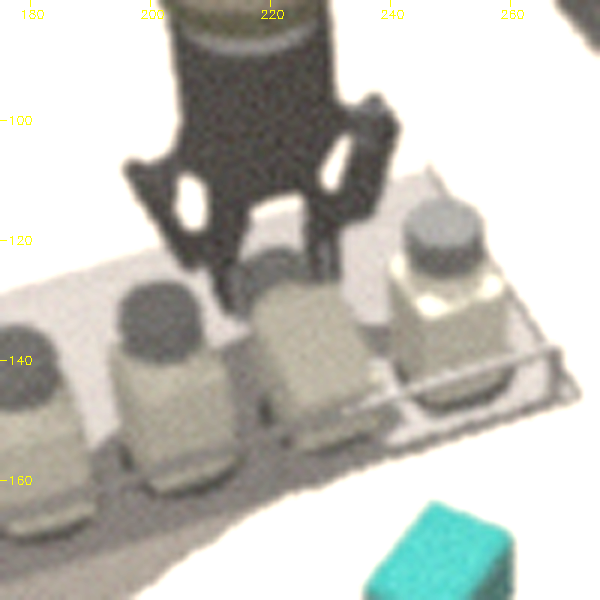

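View pics/t5.png

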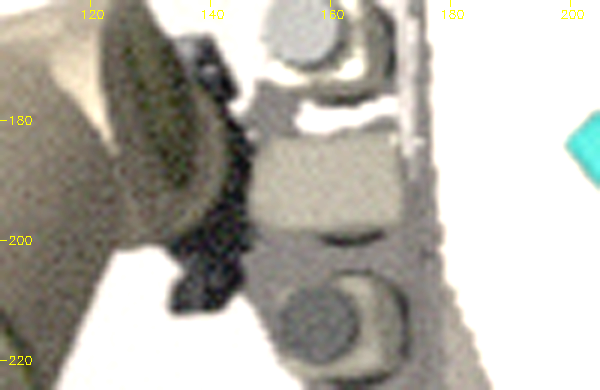

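The bottle has started to tilt base-down: the cap at side (221,123) now stands above the body. A hand setting of 0.445 lets it pivot, so I'll continue the arc in small steps.

```bash
python3 -m pendant '[{"hand":0.443,"dx":-0.001,"dy":-0.001,"dz":-0.005,"turn":0},{"hand":0.443,"dx":-0.003,"dy":-0.001,"dz":-0.01,"turn":0},{"hand":0.443,"dx":-0.006,"dy":-0.001,"dz":-0.015,"turn":0},{"hand":0.443,"dx":-0.009,"dy":-0.001,"dz":-0.02,"turn":0},{"hand":0.443,"dx":-0.009,"dy":-0.001,"dz":-0.02,"turn":0}]' 20;  python3 - <<'E'
from h import *
t=vision.capture("top");s=vision.capture("side");crop(t,105,160,205,225,6,"pics/t6.png",2.5);crop(s,175,80,275,180,6,"pics/s6.png",2.2)
plan([.565,.28,.034],3.3)
E
```

```text
time_s: 7.48
ee_pos: [0.5661, 0.2661, 0.0563]
tcp_rot: [2.16, 2.28, 0.003]
contact_force: [2.3, 5.3, 1.7]
opening: 0.442
t=7.58 pos=[0.5657 0.2663 0.0558] head=3.1 open=0.44 F=[2.8 5.4 0.2] -> d(mm)=[13.8 -0.  21.8] turn=-0.2
```

View pics/s6.png

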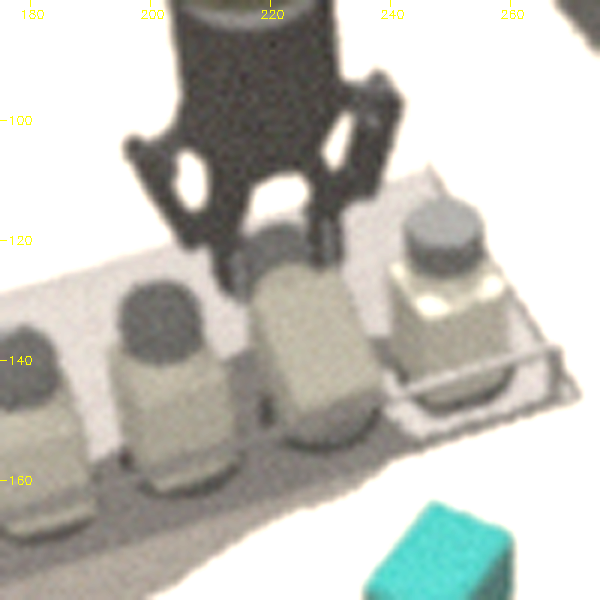

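View pics/t6.png

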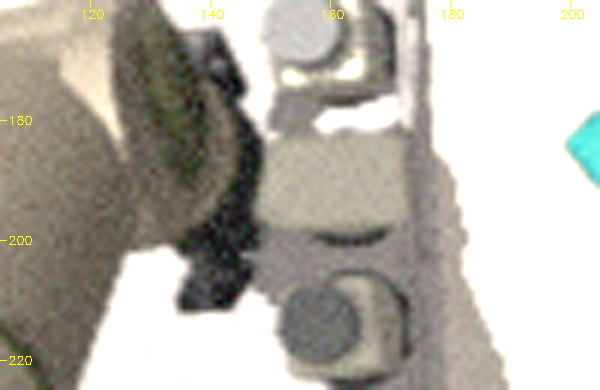

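It tilts further, with the base edge over the rail at side (237,145) and 5 N contact. Continuing along the arc.

```bash
python3 -m pendant '[{"hand":0.443,"dx":-0.003,"dy":0,"dz":-0.005,"turn":0},{"hand":0.443,"dx":-0.006,"dy":0,"dz":-0.01,"turn":0},{"hand":0.443,"dx":-0.01,"dy":0,"dz":-0.015,"turn":0},{"hand":0.443,"dx":-0.014,"dy":0,"dz":-0.02,"turn":0},{"hand":0.443,"dx":-0.019,"dy":0,"dz":-0.025,"turn":0},{"hand":0.443,"dx":-0.024,"dy":0,"dz":-0.03,"turn":0},{"hand":0.443,"dx":-0.024,"dy":0,"dz":-0.03,"turn":0}]' 20;  python3 - <<'E'
from h import *
t=vision.capture("top");s=vision.capture("side");crop(t,105,160,205,225,6,"pics/t7.png",2.5);crop(s,175,80,275,180,6,"pics/s7.png",2.2)
plan([.565,.28,.034],3.3)
E
```

```text
time_s: 8.45
ee_pos: [0.568, 0.2426, 0.0867]
tcp_rot: [2.16, 2.28, 0.006]
contact_force: [2.8, 6.8, 5.9]
opening: 0.442
t=8.55 pos=[0.568  0.2428 0.0865] head=3.1 open=0.44 F=[3.1 6.8 6. ] -> d(mm)=[37.2 -1.1 52.5] turn=-0.2
```

View pics/s7.png

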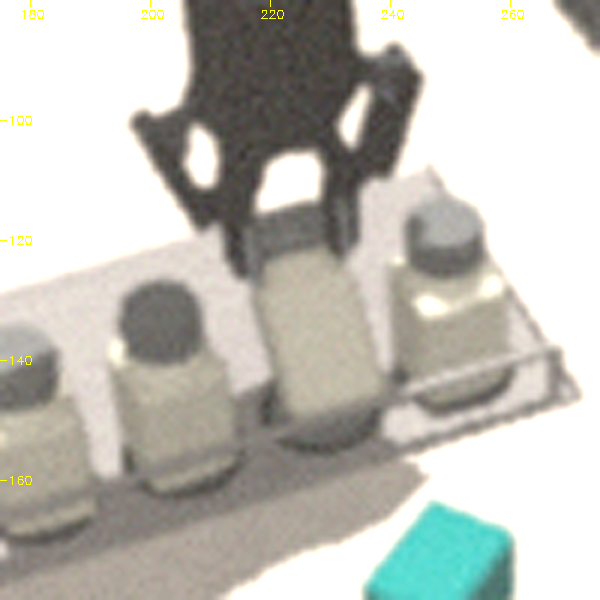

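View pics/t7.png

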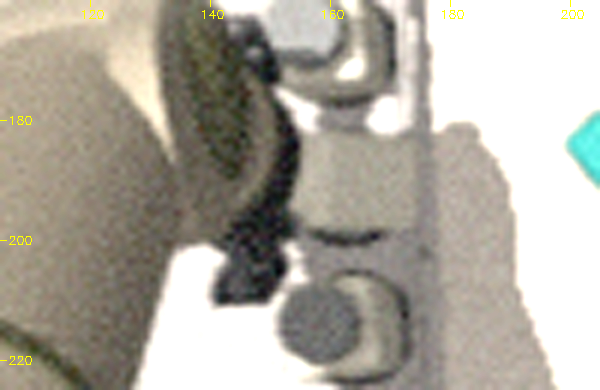

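The bottle is now at about 45–50°, with its base resting over the rail at side (237,150). I'll tighten, back off from the rail, lower the foot onto the tray, and look.

```bash
python3 -m pendant '[{"hand":0.4,"dx":0,"dy":0,"dz":-0.003,"turn":0},{"hand":0.4,"dx":0.01,"dy":-0.002,"dz":-0.008,"turn":0},{"hand":0.4,"dx":0.03,"dy":-0.002,"dz":-0.008,"turn":0},{"hand":0.4,"dx":0.03,"dy":-0.002,"dz":0.005,"turn":0},{"hand":0.4,"dx":0.03,"dy":-0.002,"dz":0.015,"turn":0},{"hand":0.4,"dx":0.03,"dy":-0.002,"dz":0.015,"turn":0}]' 20;  python3 - <<'E'
from h import *
t=vision.capture("top");s=vision.capture("side");crop(t,105,160,205,225,6,"pics/t8.png",2.5);crop(s,175,80,275,180,6,"pics/s8.png",2.2)
plan([.565,.28,.034],3.3)
E
```

```text
time_s: 9.3
ee_pos: [0.5638, 0.2732, 0.0717]
tcp_rot: [-2.159, -2.281, -0.005]
contact_force: [-2.8, 3.6, 21.0]
opening: 0.432
t=9.40 pos=[0.5638 0.2729 0.0719] head=3.1 open=0.43 F=[-2.5  4.  19.2] -> d(mm)=[ 7.   1.5 37.9] turn=-0.2
```

View pics/s8.png

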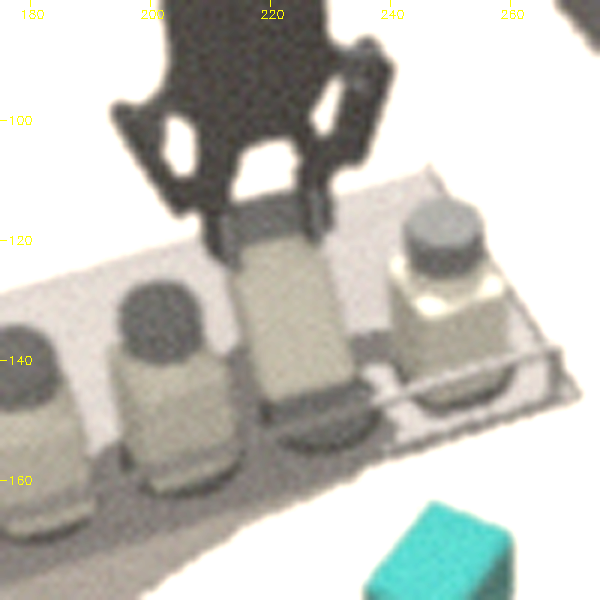

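View pics/t8.png

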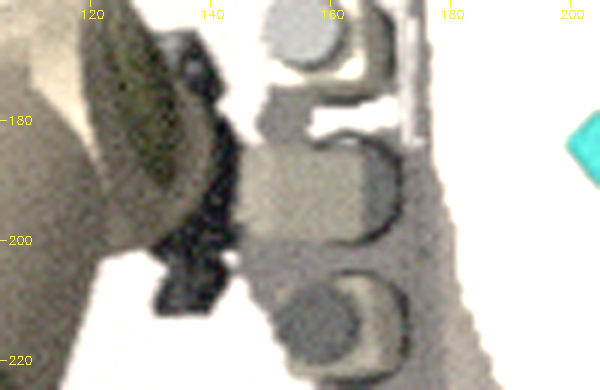

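The foot rests on the tray inside the pad and the tilt is about 60°. The foot edge is near y 0.253, so standing up about it lands the base on the pad. I'll loosen slightly and swing over.

```bash
python3 -m pendant '[{"hand":0.442,"dx":0,"dy":0,"dz":-0.002,"turn":0},{"hand":0.443,"dx":-0.006,"dy":0,"dz":-0.003,"turn":0},{"hand":0.443,"dx":-0.012,"dy":0,"dz":-0.003,"turn":0},{"hand":0.443,"dx":-0.018,"dy":0.001,"dz":-0.003,"turn":0},{"hand":0.443,"dx":-0.024,"dy":0.001,"dz":-0.003,"turn":0},{"hand":0.443,"dx":-0.024,"dy":0.001,"dz":-0.003,"turn":0}]' 20;  python3 - <<'E'
from h import *
t=vision.capture("top");s=vision.capture("side");crop(t,105,160,205,225,6,"pics/t9.png",2.5);crop(s,175,80,275,180,6,"pics/s9.png",2.2)
plan([.565,.28,.034],3.3)
E
```

```text
time_s: 10.15
ee_pos: [0.5661, 0.2465, 0.0738]
tcp_rot: [2.162, 2.278, 0.001]
contact_force: [1.1, -0.1, 9.0]
opening: 0.442
t=10.25 pos=[0.5661 0.2468 0.0738] head=3.0 open=0.44 F=[-0.6  0.5  9.3] -> d(mm)=[33.3  0.7 39.8] turn=-0.3
```

View pics/s9.png

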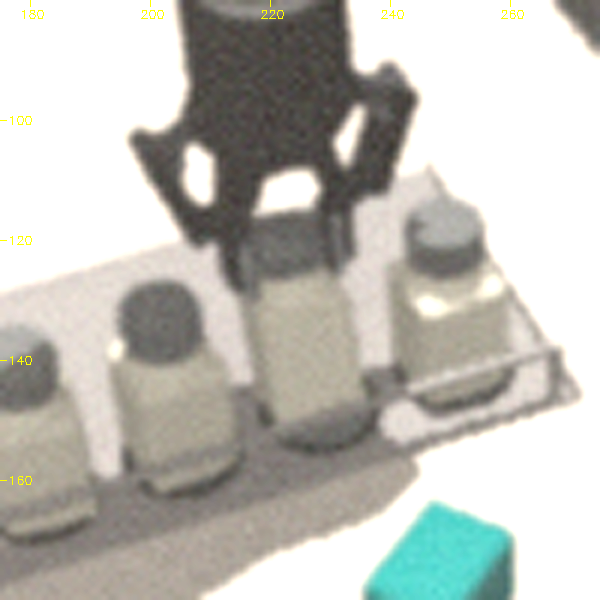

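View pics/t9.png

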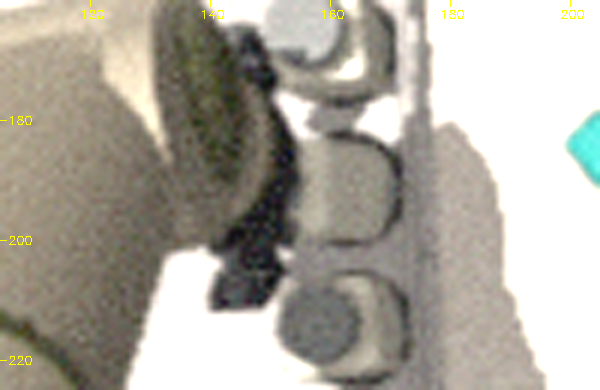

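```bash
python3 -m pendant '[{"hand":0.443,"dx":-0.006,"dy":0.001,"dz":0,"turn":0},{"hand":0.443,"dx":-0.012,"dy":0.002,"dz":0.001,"turn":0},{"hand":0.443,"dx":-0.018,"dy":0.002,"dz":0.002,"turn":0},{"hand":0.443,"dx":-0.02,"dy":0.002,"dz":0.003,"turn":0},{"hand":0.443,"dx":-0.02,"dy":0.002,"dz":0.004,"turn":0}]' 20;  python3 - <<'E'
from h import *
t=vision.capture("top");s=vision.capture("side");crop(t,105,160,205,225,6,"pics/t10.png",2.5);crop(s,175,80,275,180,6,"pics/s10.png",2.2)
plan([.565,.28,.034],3.3)
E
```

```text
time_s: 10.88
ee_pos: [0.5681, 0.2269, 0.0697]
tcp_rot: [-2.161, -2.28, 0.002]
contact_force: [-3.4, -4.8, 14.3]
opening: 0.442
t=10.97 pos=[0.5681 0.2269 0.0698] head=3.1 open=0.44 F=[-1.7 -3.4  8.2] -> d(mm)=[53.2 -0.2 35.8] turn=-0.2
```

View pics/s10.png

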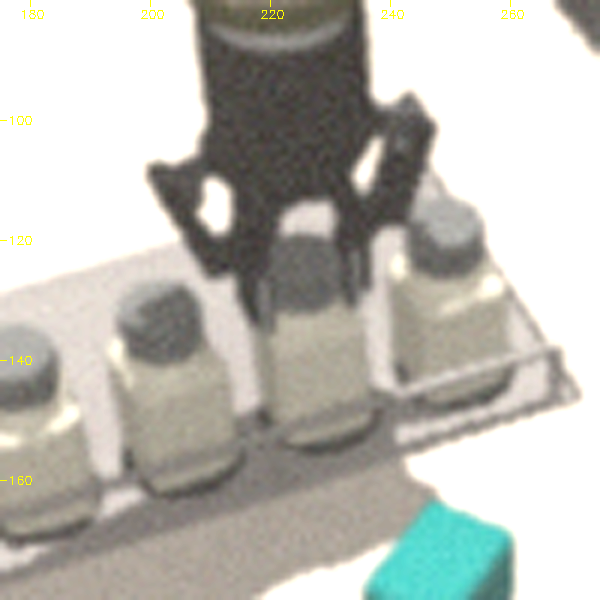

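View pics/t10.png

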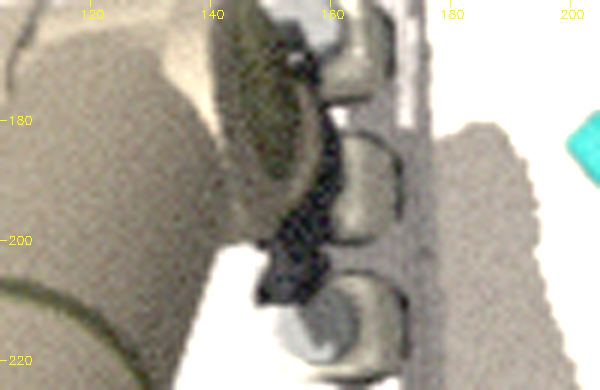

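The bottle stands upright on its pad: side body (227,140), base in line with its neighbours. I'll open only slightly, because the neighbours are close, and go straight up.

```bash
python3 -m pendant '[{"hand":0.46,"dx":0,"dy":0,"dz":-0.002,"turn":0},{"hand":0.57,"dx":0,"dy":0,"dz":-0.002,"turn":0},{"hand":0.57,"dx":0,"dy":0,"dz":-0.002,"turn":0},{"hand":0.57,"dx":0,"dy":0,"dz":-0.02,"turn":0},{"hand":0.57,"dx":0,"dy":0,"dz":-0.05,"turn":0},{"hand":0.57,"dx":0,"dy":0,"dz":-0.11,"turn":0},{"hand":0.57,"dx":0,"dy":0,"dz":-0.17,"turn":0},{"hand":0.57,"dx":0.06,"dy":0,"dz":-0.21,"turn":0}]' 20;  python3 - <<'E'
from h import *
t=vision.capture("top");s=vision.capture("side");crop(t,105,140,205,265,5,"pics/t11.png",1.8);crop(s,145,80,275,180,6,"pics/s11.png",1.8)
plan([.565,.28,.034],3.3)
cv2.imwrite("pics/top11.png",t);cv2.imwrite("pics/side11.png",s)
E
```

```text
time_s: 11.98
ee_pos: [0.5675, 0.2757, 0.2797]
tcp_rot: [2.167, 2.27, 0.006]
contact_force: [0.8, 0.1, -0.4]
opening: 0.572
t=12.07 pos=[0.5661 0.2866 0.2798] head=3.5 open=0.57 F=[-0.1  0.3 -1.6] -> d(mm)=[ -8.2  -3.1 245.7] turn=0.2
```

View pics/s11.png

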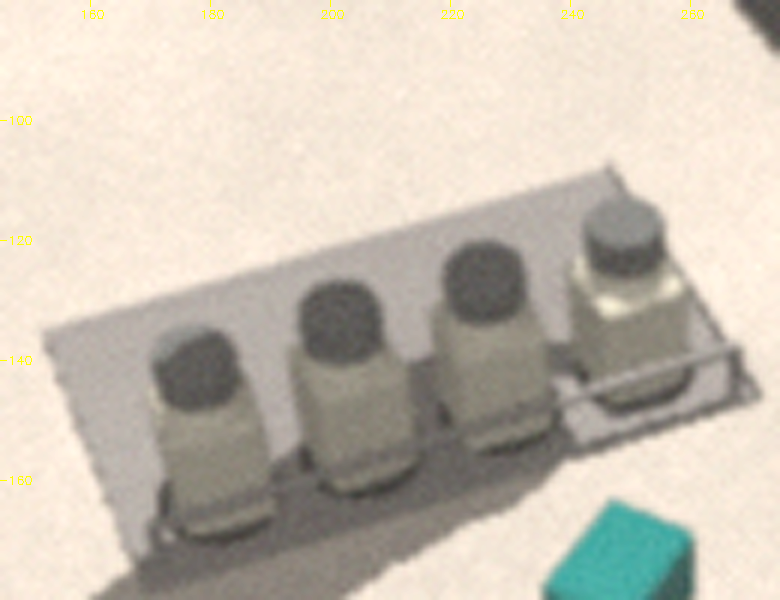

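View pics/t11.png

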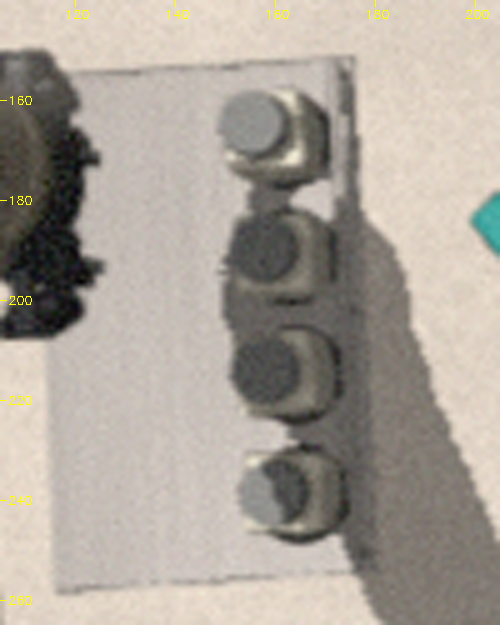

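The white bottle now stands in line: its cap at top (157.5,189) lies midway between its neighbours at (155.5,164.5) and (158.5,213.5). Next is the sash. I'll enlarge the marker and handle areas and overlay the predicted points.

```bash
cat >> h.py <<'E'
HG=np.array([.651,-.273,.208]);bx=np.array([.789,-.615,0]);by=np.array([.615,.789,0])
def box(x,y,z): return HG+x*bx+y*by+np.array([0,0,z])
def polar(th0,r,y): # angle from shut, th0 measured below horizontal
    return box(-r*np.cos(th0),y,r*np.sin(th0))
E
python3 - <<'E'
from h import *
np.set_printoptions(precision=1,suppress=True)
t=cv2.imread("pics/top0.png");s=cv2.imread("pics/side0.png")
crop(t,325,180,385,245,10,"pics/tm.png",2);crop(s,230,245,335,315,7,"pics/sm.png",2)
for n in ("top","side"):
    print(n,"hinge L/mid/R",*[np.array(proj(n,box(0,y,0))) for y in(.14,0,-.14)])
    print(n,"handle L/mid/R",*[np.array(proj(n,box(-.192,y,-.07))) for y in(.062,0,-.062)])
    print(n,"marker",[(a,np.array(proj(n,polar(a-.628,.15,-.145)))) for a in(0,.3,.45,.6,.8)])
E
```

```text
top hinge L/mid/R [291.8 122.8] [332.8 153.9] [374.1 185.3]
top handle L/mid/R [270.6 197.6] [288. 211.] [305.4 224.4]
top marker [(0, array([342.5, 222.7])), (0.3, array([340.8, 228.3])), (0.45, array([341.1, 229.9])), (0.6, array([342.1, 230.5])), (0.8, array([344.8, 229.9]))]
side hinge L/mid/R [351.6 179.5] [340.2 231.9] [325.9 297.4]
side handle L/mid/R [255.5 205.9] [246.7 227.7] [237.2 251.6]
side marker [(0, array([257.7, 301.4])), (0.3, array([247.1, 289.4])), (0.45, array([243.9, 283.3])), (0.6, array([242.2, 277.2])), (0.8, array([242.8, 269.5]))]
```

View pics/tm.png

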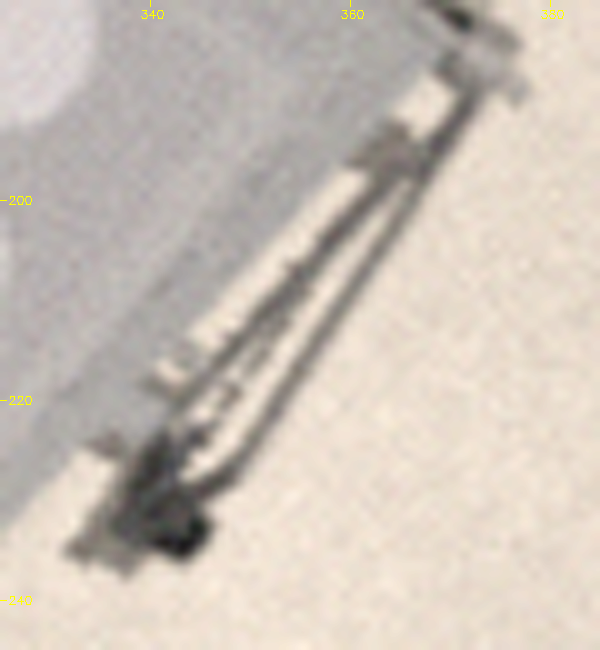

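View pics/sm.png

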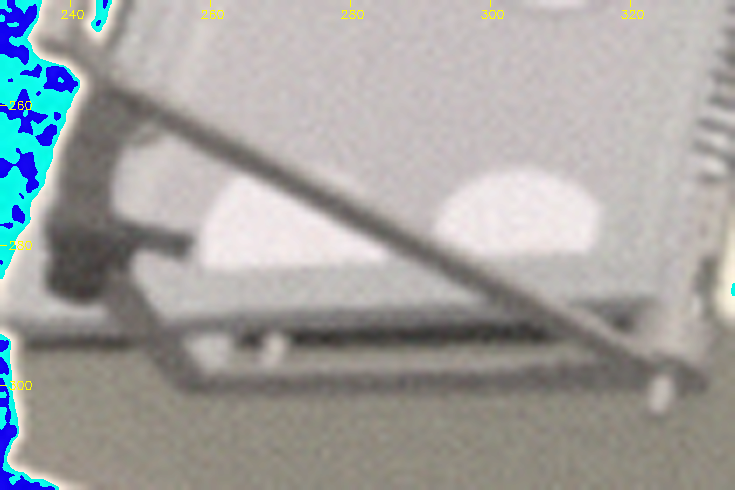

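```bash
python3 - <<'E'
from h import *
np.set_printoptions(precision=4,suppress=True)
def loc(p):
    d=p-HG; x,y,z=d@bx,d@by,d[2]; return np.array([x,y,z]),np.hypot(x,z),np.arctan2(z,-x)+.628
for nm,a,b in [("up end",(244,257),(347.5,228)),("low end",(257,299.5),(342.5,221)),("clip body",(241,283),(341,229)),("screw",(241,284),(343,232)),("arm tip",(256.5,279.5),(345.5,223.5)),("up hinge",(325,298),(373,190)),
 ("low hinge",(328,299),(367,195)),("tab",(259,295),(336,224.5)),("tab",(269,295),(342,216))]:
    p,e=tri(a,b);print(nm,p,"err %.4f"%e,*loc(p))
# side ray of clip meets quadrant plane y=const
for yy in (-.135,-.14,-.145,-.15,-.155,-.16):
  for c in [(241,283),(249,280)]:
    o,d=ray("side",*c);k=(yy-(o-HG)@by)/(d@by);print(yy,c,*loc(o+k*d))
E
```

```text
up end [ 0.4495 -0.2957  0.2728] err 0.0007 [-0.145  -0.1418  0.0648] 0.1588303640394908 1.048104964816147
low end [ 0.468  -0.3113  0.125 ] err 0.0056 [-0.1208 -0.1427 -0.083 ] 0.14656848571000625 0.026386870766675785
clip body [ 0.4441 -0.2955  0.1828] err 0.0074 [-0.1494 -0.145  -0.0252] 0.15152110834865246 0.46103137753130596
screw [ 0.4393 -0.3001  0.1897] err 0.0006 [-0.1504 -0.1516 -0.0183] 0.15150569128145486 0.506591553772214
arm tip [ 0.4645 -0.306   0.1997] err 0.0043 [-0.1269 -0.1407 -0.0083] 0.1271630688023593 0.5627000755872288
up hinge [ 0.5575 -0.3823  0.2079] err 0.0112 [-0.0065 -0.1437 -0.0001] 0.006524444638308103 0.6137374282798912
low hinge [ 0.5562 -0.3753  0.1896] err 0.0347 [-0.0119 -0.139  -0.0184] 0.021911064897765155 -0.3705094833331385
tab [ 0.4675 -0.2968  0.1128] err 0.0134 [-0.1301 -0.1316 -0.0952] 0.1612550714712909 -0.0037324116455988987
tab [ 0.4874 -0.3109  0.1276] err 0.0050 [-0.1058 -0.1305 -0.0804] 0.13286942744083027 -0.021921182062298428
-0.135 (241, 283) [-0.1578 -0.135  -0.0511] 0.16588530436241836 0.31469538522025126
-0.135 (249, 280) [-0.14
[... 180 characters left out ...]
183] 0.14050938593466103 0.497697372296155
-0.145 (241, 283) [-0.1534 -0.145  -0.0291] 0.15618981682917127 0.4402773244053663
-0.145 (249, 280) [-0.1374 -0.145  -0.0076] 0.1376109391675348 0.5725867393457875
-0.15 (241, 283) [-0.1513 -0.15   -0.0182] 0.15234986796051364 0.508520312558207
-0.15 (249, 280) [-0.1355 -0.15    0.003 ] 0.13551471805709298 0.6502417670438755
-0.155 (241, 283) [-0.1491 -0.155  -0.0072] 0.14925396595213064 0.5799398434243644
-0.155 (249, 280) [-0.1336 -0.155   0.0136] 0.13425830413908407 0.7298400149338238
-0.16 (241, 283) [-0.1469 -0.16    0.0038] 0.14694914472596146 0.6539889307141833
-0.16 (249, 280) [-0.1316 -0.16    0.0243] 0.13386534592342858 0.8104211183004429
```

```bash
python3 - <<'E'
from h import *
t=cv2.imread("pics/top0.png");s=cv2.imread("pics/side0.png")
def cross(p): return [(int(round(p[0])),int(round(p[1])))]
for n,im,(x0,y0,x1,y1),k,fn in [("top",t,(255,185,320,240),11,"pics/th.png"),("side",s,(230,185,285,265),7,"pics/sh.png")]:
    crop(im,x0,y0,x1,y1,k,fn,1.5)
    c=cv2.imread(fn)
    for y in(-.062,0,.062):
        p=proj(n,box(-.192,y,-.07));cv2.circle(c,(int((p[0]-x0+.5)*k),int((p[1]-y0+.5)*k)),4,(0,0,255),1)
    cv2.imwrite(fn,c)
E
```

```text
(no output)
```

View pics/th.png

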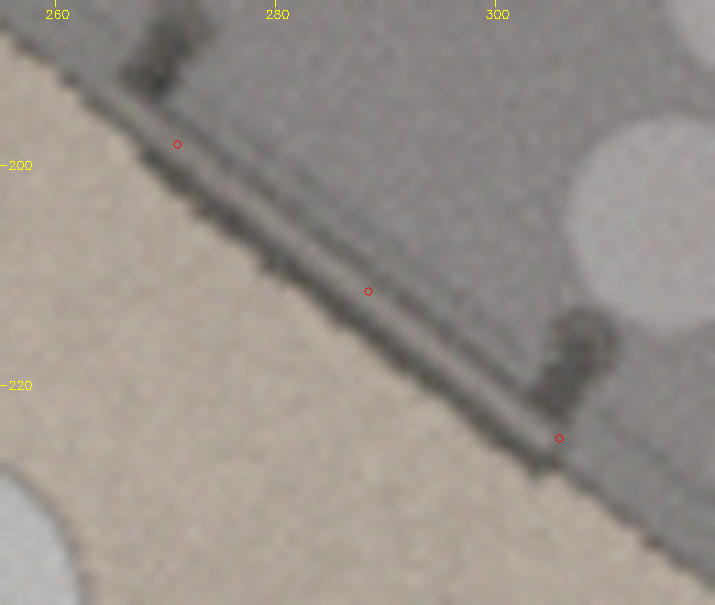

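View pics/sh.png

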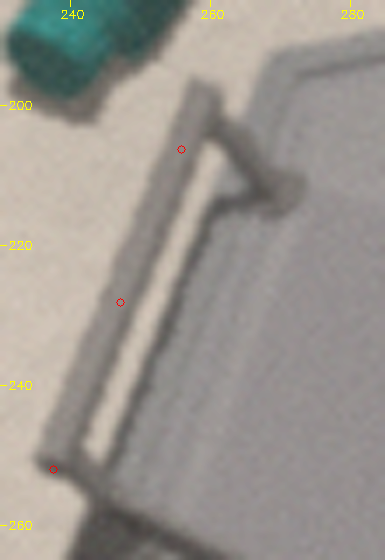

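The predicted handle centre falls on the bar in both views: top (288,211), side (247,228). Moving above it.

```bash
python3 -c "
from h import *
plan([.502,-.152,.28],-37.9)"
```

```text
t=12.07 pos=[0.5661 0.2866 0.2798] head=3.5 open=0.57 F=[-0.1  0.3 -1.6] -> d(mm)=[-433.9  -90.5   -3.8] turn=41.4
```

```bash
python3 -m pendant '[{"hand":0.57,"dx":-0.434,"dy":-0.09,"dz":0,"turn":41.4},{"hand":0.57,"dx":-0.434,"dy":-0.09,"dz":0,"turn":41.4},{"hand":0.57,"dx":-0.434,"dy":-0.09,"dz":0,"turn":41.4},{"hand":0.57,"dx":-0.434,"dy":-0.09,"dz":0,"turn":41.4},{"hand":0.57,"dx":-0.434,"dy":-0.09,"dz":0,"turn":41.4},{"hand":0.57,"dx":-0.434,"dy":-0.09,"dz":0,"turn":41.4},{"hand":0.57,"dx":-0.434,"dy":-0.09,"dz":0,"turn":41.4},{"hand":0.57,"dx":-0.434,"dy":-0.09,"dz":0,"turn":41.4}]' 60; python3 -m pendant '[{"hand":0.57,"dx":0,"dy":0,"dz":0.02,"turn":0},{"hand":0.57,"dx":0,"dy":0,"dz":0.04,"turn":0},{"hand":0.57,"dx":0,"dy":0,"dz":0.04,"turn":0}]' 60; python3 - <<'E'
from h import *
plan([.502,-.152,.117],-37.9)
t=vision.capture("top");s=vision.capture("side");crop(t,225,160,345,260,6,"pics/t12.png",1.8);crop(s,195,145,315,265,5,"pics/s12.png",1.8)
E
```

```text
time_s: 13.08
ee_pos: [0.4977, -0.1634, 0.2756]
tcp_rot: [2.831, 1.359, 0.001]
contact_force: [-0.2, 0.5, -0.4]
opening: 0.568
time_s: 13.45
ee_pos: [0.4987, -0.1574, 0.2339]
tcp_rot: [-2.825, -1.371, 0.002]
contact_force: [0.6, -0.4, 0.1]
opening: 0.567
t=13.45 pos=[ 0.4987 -0.1574  0.2339] head=-38.2 open=0.57 F=[ 0.6 -0.4  0.1] -> d(mm)=[  6.4  -0.5 116.9] turn=-0.3
```

View pics/t12.png

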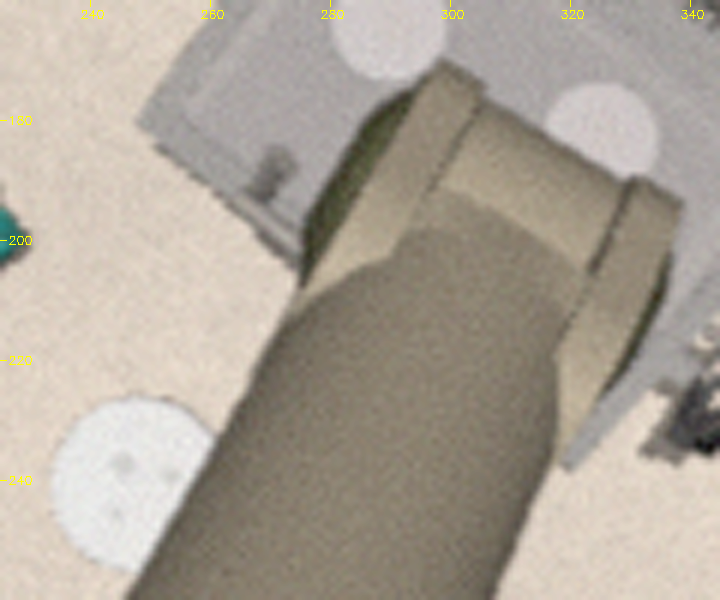

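View pics/s12.png

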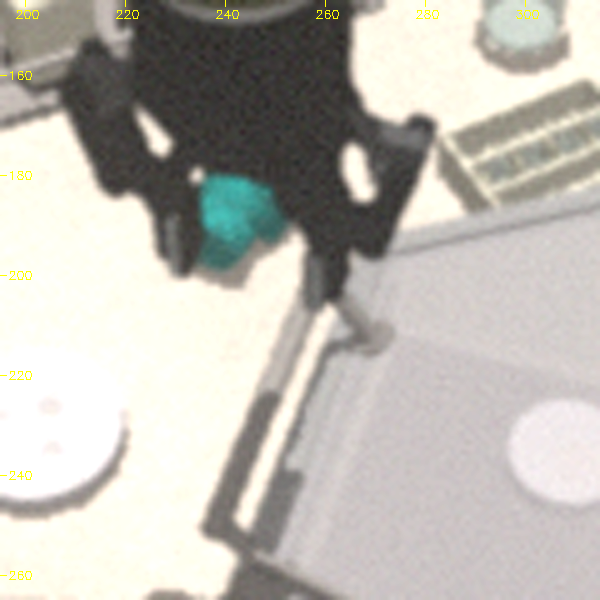

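The gripper hangs above the bar with its jaws across it, tips at side (231,198) and (260,204). Descending.

```bash
python3 -m pendant '[{"hand":0.57,"dx":0.005,"dy":0,"dz":0.05,"turn":0},{"hand":0.57,"dx":0.005,"dy":0,"dz":0.08,"turn":0},{"hand":0.57,"dx":0.005,"dy":0,"dz":0.1,"turn":0},{"hand":0.57,"dx":0.005,"dy":0,"dz":0.116,"turn":0},{"hand":0.57,"dx":0.005,"dy":0,"dz":0.116,"turn":0}]' 60; python3 - <<'E'
from h import *
plan([.502,-.152,.117],-37.9)
s=vision.capture("side");crop(s,195,165,315,285,6,"pics/s13.png",1.8)
E
```

```text
time_s: 14.18
ee_pos: [0.5023, -0.1544, 0.1181]
tcp_rot: [-2.827, -1.37, 0.001]
contact_force: [0.2, -0.5, -0.5]
opening: 0.567
t=14.18 pos=[ 0.5023 -0.1544  0.1181] head=-38.3 open=0.57 F=[ 0.2 -0.5 -0.5] -> d(mm)=[ 1.7 -1.8  1.1] turn=-0.4
```

View pics/s13.png

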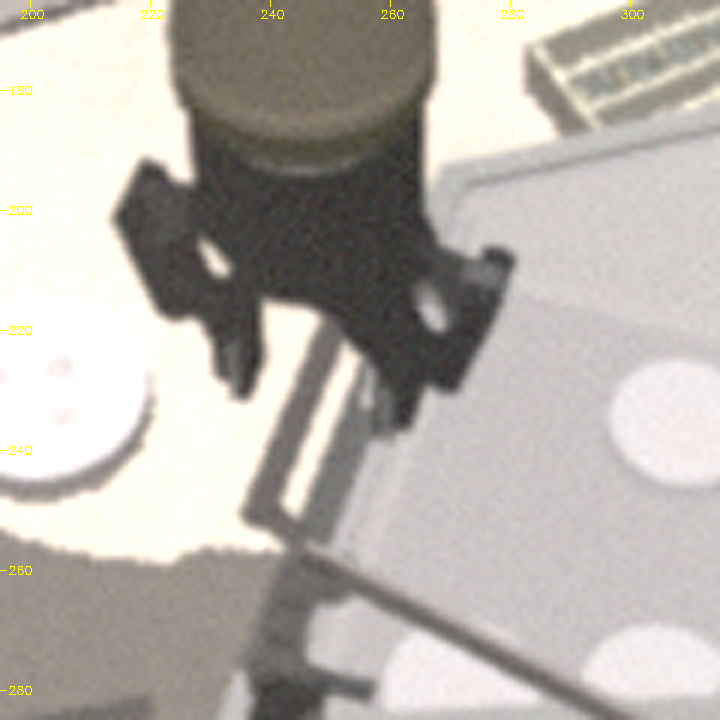

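The bar lies between the fingers at side (248,225), with fingers at (234,230) and (261,236). Closing.

```bash
python3 -m pendant '[{"hand":0.2,"dx":0,"dy":0,"dz":0,"turn":0},{"hand":0.05,"dx":0,"dy":0,"dz":0,"turn":0},{"hand":0.05,"dx":0,"dy":0,"dz":0,"turn":0},{"hand":0.05,"dx":0,"dy":0,"dz":0,"turn":0},{"hand":0.05,"dx":0,"dy":0,"dz":0,"turn":0}]' 45; python3 - <<'E'
from h import *
plan([.502,-.152,.117],-37.9)
s=env.observe();p=s["ee_pos"];print("box xyz of tcp",(p-HG)@bx,(p-HG)@by,p[2]-.208)
E
```

```text
time_s: 14.85
ee_pos: [0.5015, -0.1538, 0.1184]
tcp_rot: [-2.825, -1.37, 0.001]
contact_force: [-3.4, 4.2, 2.1]
opening: 0.119
t=14.85 pos=[ 0.5015 -0.1538  0.1184] head=-38.3 open=0.12 F=[-3.4  4.2  2.1] -> d(mm)=[ 1.7 -0.7  1.4] turn=-0.4
box xyz of tcp -0.19125291028550678 0.002146244161735564 -0.0895603079751111
```

Gripped at about 12 mm opening. Lifting along the hinge arc to about 0.40 rad, which is below the marker at about 0.5.

```bash
python3 -m pendant '[{"hand":0.05,"dx":0,"dy":-0.0033,"dz":-0.0096,"turn":0},{"hand":0.05,"dx":0,"dy":-0.006,"dz":-0.0194,"turn":0},{"hand":0.05,"dx":0,"dy":-0.0083,"dz":-0.0294,"turn":0},{"hand":0.05,"dx":0,"dy":-0.0101,"dz":-0.0395,"turn":0},{"hand":0.05,"dx":0,"dy":-0.0114,"dz":-0.0496,"turn":0},{"hand":0.05,"dx":0,"dy":-0.0121,"dz":-0.0598,"turn":0},{"hand":0.05,"dx":0,"dy":-0.0124,"dz":-0.07,"turn":0},{"hand":0.05,"dx":0,"dy":-0.0121,"dz":-0.0802,"turn":0}]' 45;python3 -m pendant '[{"hand":0.05,"dx":0,"dy":0,"dz":0,"turn":0},{"hand":0.05,"dx":0,"dy":0,"dz":0,"turn":0}]' 45; python3 - <<'E'
from h import *
plan([.502,-.152,.117],-37.9)
s=env.observe();p=s["ee_pos"];x,z=(p-HG)@bx,p[2]+.0196-.208;print("box",x,(p-HG)@by,z,"theta",np.arctan2(z,-x)+.3498,np.hypot(x,z))
t=vision.capture("top");s=vision.capture("side");cv2.imwrite("pics/top14.png",t);cv2.imwrite("pics/side14.png",s)
crop(t,315,170,390,250,7,"pics/t14.png",1.8);crop(s,215,195,345,315,6,"pics/s14.png",1.5)
E
```

```text
time_s: 15.85
ee_pos: [0.4914, -0.1458, 0.199]
tcp_rot: [-2.824, -1.369, 0.002]
contact_force: [-2.6, 6.6, -5.6]
opening: 0.12
time_s: 16.1
ee_pos: [0.4914, -0.1458, 0.1989]
tcp_rot: [-2.825, -1.37, 0.001]
contact_force: [-4.5, 7.1, -4.0]
opening: 0.121
t=16.10 pos=[ 0.4914 -0.1458  0.1989] head=-38.3 open=0.12 F=[-4.5  7.1 -4. ] -> d(mm)=[ 1.6 12.4 81.8] turn=-0.4
box -0.2041270603023665 0.0022551184234837363 0.010478497409769888 theta 0.4010881925660933 0.20439583081768697
```

View pics/s14.png

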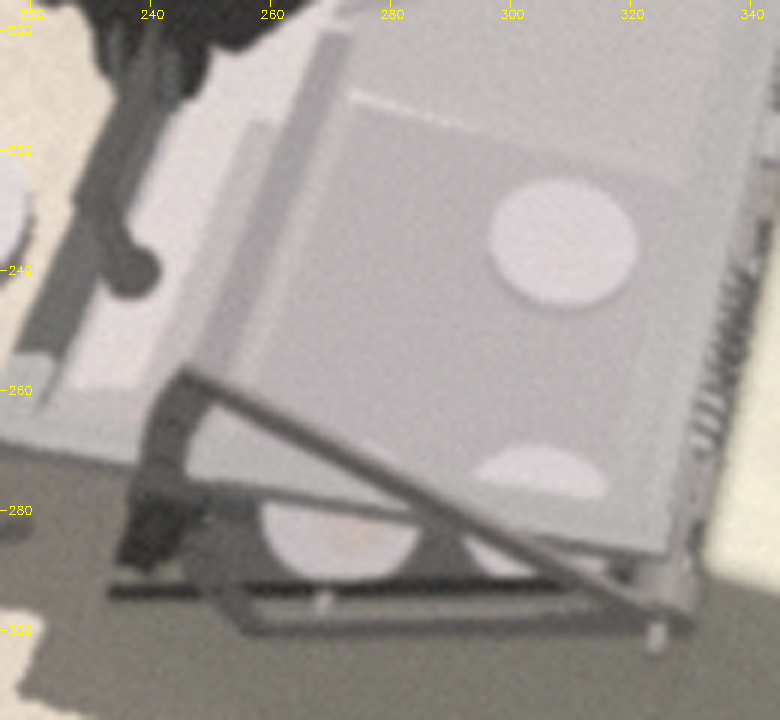

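View pics/t14.png

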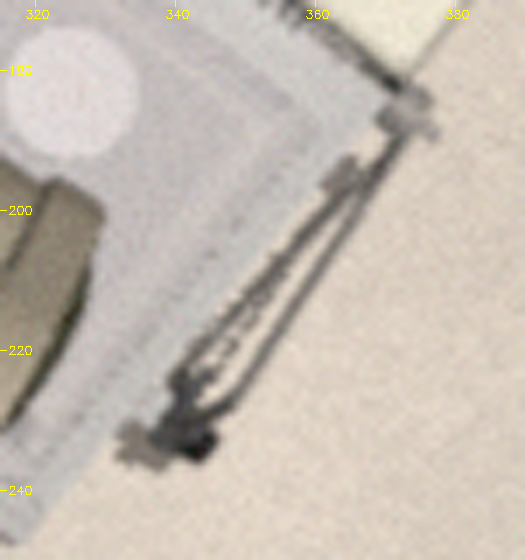

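```bash
python3 - <<'E'
from h import *
np.set_printoptions(precision=1,suppress=True)
a=cv2.imread("pics/side0.png")[255:310,225:280];b=cv2.imread("pics/side14.png")[255:310,225:280]
a=cv2.normalize(cv2.resize(a,None,fx=7,fy=7,interpolation=cv2.INTER_CUBIC),None,0,255,cv2.NORM_MINMAX);b=np.clip(cv2.resize(b,None,fx=7,fy=7,interpolation=cv2.INTER_CUBIC)*2.2,0,255).astype(np.uint8)
cv2.imwrite("pics/cmp_s.png",np.hstack([a,b]))
a=cv2.imread("pics/top0.png")[210:245,320:360];b=cv2.imread("pics/top14.png")[210:245,320:360]
f=lambda q:np.clip(cv2.resize(q,None,fx=9,fy=9,interpolation=cv2.INTER_CUBIC)*1.6,0,255).astype(np.uint8)
cv2.imwrite("pics/cmp_t.png",np.hstack([f(a),f(b)]))
for y in (-.13,-.14,-.15):
  for th in (0,.4,.5): print(y,th,"side",np.array(proj("side",polar(th-.628,.15,y))),"top",np.array(proj("top",polar(th-.628,.15,y))))
E
```

```text
-0.13 0 side [260.1 294.5] top [338.3 219.5]
-0.13 0.4 side [247.4 278.2] top [336.5 226.1]
-0.13 0.5 side [245.8 274.1] top [336.9 226.8]
-0.14 0 side [258.5 299.1] top [341.1 221.6]
-0.14 0.4 side [245.6 282.9] top [339.5 228.3]
-0.14 0.5 side [244.  278.8] top [339.9 229.1]
-0.15 0 side [257.  303.8] top [343.9 223.7]
-0.15 0.4 side [243.9 287.7] top [342.4 230.6]
-0.15 0.5 side [242.2 283.7] top [342.8 231.3]
```

View pics/cmp_s.png

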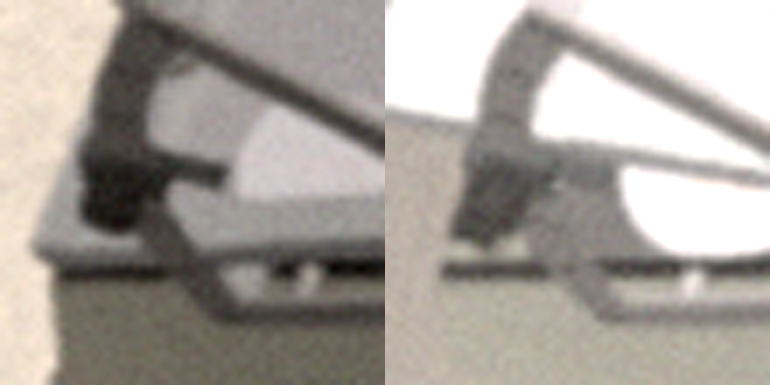

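View pics/cmp_t.png

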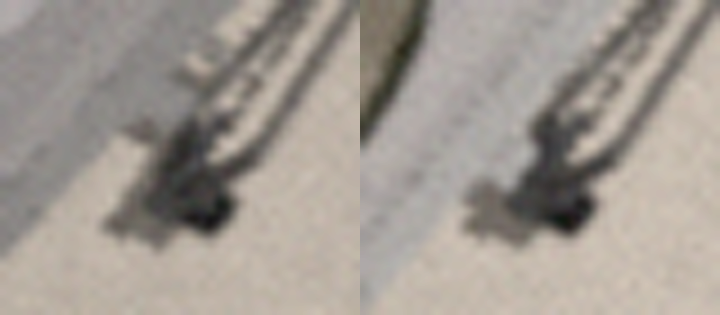

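The pointer tab was at side (260.5,295) with the sash shut, as predicted at (260,294.5), and it has moved up with the sash. I'll refine the marker angle from the black screw in both views.

```bash
python3 - <<'E'
from h import *
np.set_printoptions(precision=4,suppress=True)
def loc(p):
    d=p-HG; x,y,z=d@bx,d@by,d[2]; return np.array([x,y,z]),np.hypot(x,z),np.arctan2(z,-x)+.628
def dark(fn,x0,y0,x1,y1,th):
    g=cv2.cvtColor(cv2.imread(fn),cv2.COLOR_BGR2GRAY).astype(float)
    r=g[y0:y1,x0:x1];print(fn,r.min(),np.percentile(r,[5,20]))
    w=np.clip(th-r,0,None);yy,xx=np.mgrid[y0:y1,x0:x1];return (w*xx).sum()/w.sum(),(w*yy).sum()/w.sum(),int((w>0).sum())
for ts,tt in [(25,20),(28,24),(32,30),(38,36)]:
    S=dark("pics/side0.png",233,272,250,292,ts);T=dark("pics/top0.png",334,222,352,238,tt)
    p,e=tri(S[:2],T[:2]);print(ts,tt,S,T,"err",e,*loc(p))
E
```

```text
pics/side0.png 31.0 [36. 41.]
pics/top0.png 13.0 [32.35 43.  ]
 ** On entry to DLASCL parameter number  4 had an illegal value
 ** On entry to DLASCL parameter number  4 had an illegal value
 ** On entry to DLASCL parameter number  4 had an illegal value
 ** On entry to DLASCL parameter number  4 had an illegal value
 ** On entry to DLASCL parameter number  5 had an illegal value
 ** On entry to DLASCL parameter number  4 had an illegal value<stdin>:8: RuntimeWarning: invalid value encountered in scalar divide
Traceback (most recent call last):
  File "h.py", line 13, in tri
    s=np.linalg.lstsq(np.c_[d1,-d2],o2-o1,rcond=None)[0]
      ~~~~~~~~~~~~~~~^^^^^^^^^^^^^^^^^^^^^^^^^^^^^^^^
numpy.linalg.LinAlgError: SVD did not converge in Linear Least Squares
```

```bash
python3 - <<'E' 2>&1 | grep -v DLA
from h import *
np.set_printoptions(precision=4,suppress=True)
def loc(p):
    d=p-HG; x,y,z=d@bx,d@by,d[2]; return np.array([x,y,z]),np.hypot(x,z),np.arctan2(z,-x)+.628
def dark(fn,x0,y0,x1,y1,th):
    g=cv2.cvtColor(cv2.imread(fn),cv2.COLOR_BGR2GRAY).astype(float)
    r=g[y0:y1,x0:x1]
    w=np.clip(th-r,0,None);yy,xx=np.mgrid[y0:y1,x0:x1];return round((w*xx).sum()/w.sum(),1),round((w*yy).sum()/w.sum(),1),int((w>0).sum())
for ts,tt in [(38,24),(40,28),(44,34)]:
    S=dark("pics/side0.png",233,272,250,292,ts);T=dark("pics/top0.png",334,222,352,238,tt)
    p,e=tri(S[:2],T[:2]);print(ts,tt,S,T,"err",e,*loc(p))
    S=dark("pics/side14.png",233,272,250,292,ts);T=dark("pics/top14.png",334,222,352,238,tt)
    print(" now",S,T,*loc(tri(S[:2],T[:2])[0]))
E
```

```text
38 24 (np.float64(241.7), np.float64(283.4), 37) (np.float64(342.9), np.float64(233.5), 5) err 0.0048466077962261754 [-0.1516 -0.1523 -0.0164] 0.15247483859294808 0.5203911305500348
 now (np.float64(240.1), np.float64(284.5), 49) (np.float64(342.5), np.float64(233.8), 3) [-0.1534 -0.153  -0.0202] 0.15476539272943587 0.4973014365349164
40 28 (np.float64(241.8), np.float64(283.0), 56) (np.float64(342.8), np.float64(233.5), 5) err 0.0051832253015315485 [-0.1517 -0.1519 -0.0157] 0.15249521398614585 0.5250327237623807
 now (np.float64(240.3), np.float64(284.2), 68) (np.float64(342.6), np.float64(233.5), 7) [-0.1529 -0.1527 -0.0192] 0.15412122451736399 0.503044834003888
44 34 (np.float64(241.8), np.float64(282.5), 82) (np.float64(342.0), np.float64(232.2), 17) err 0.002262230784570519 [-0.1512 -0.1491 -0.0182] 0.15231451794309828 0.5079163025517424
 now (np.float64(240.3), np.float64(283.7), 94) (np.float64(342.5), np.float64(233.3), 11) [-0.1529 -0.1521 -0.0183] 0.1540009464791599 0.508835476401147
```

The marker angle comes out at 0.50–0.52. Going to about 0.47 and looking again.

```bash
python3 -m pendant '[{"hand":0.05,"dx":0,"dy":0.0005,"dz":-0.007,"turn":0},{"hand":0.05,"dx":0,"dy":0.0012,"dz":-0.014,"turn":0},{"hand":0.05,"dx":0,"dy":0.0012,"dz":-0.014,"turn":0}]' 45; python3 - <<'E'
from h import *
s=env.observe();p=s["ee_pos"];x,z=(p-HG)@bx,p[2]+.0196-.208;print(s["time_s"],"theta",np.arctan2(z,-x)+.3498,np.hypot(x,z),s["contact_force"])
t=vision.capture("top");s=vision.capture("side");cv2.imwrite("pics/top15.png",t);cv2.imwrite("pics/side15.png",s)
f=lambda q,k,g:np.clip(cv2.resize(q,None,fx=k,fy=k,interpolation=cv2.INTER_CUBIC)*g,0,255).astype(np.uint8)
a=cv2.imread("pics/side14.png")
cv2.imwrite("pics/cmp_s2.png",np.hstack([f(a[260:305,230:275],8,2.6),f(s[260:305,230:275],8,2.6)]))
E
```

```text
time_s: 16.58
ee_pos: [0.4922, -0.1463, 0.213]
tcp_rot: [-2.824, -1.369, 0.002]
contact_force: [-4.7, 7.2, -3.6]
opening: 0.122
16.575 theta 0.47013920575499696 0.204669164902857 [-4.6894617   7.23893007 -3.60478612]
```

View pics/cmp_s2.png

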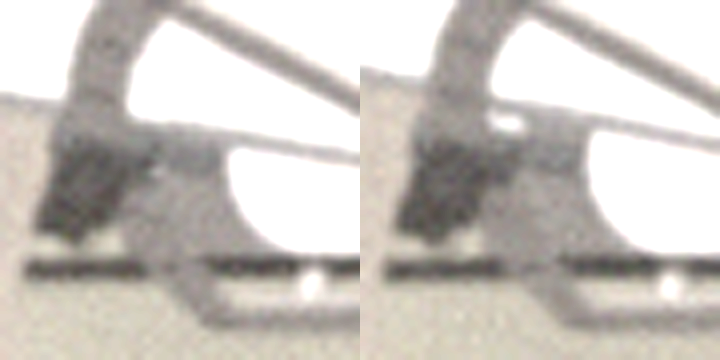

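```bash
python3 - <<'E'
from h import *
f=lambda q,k,g:np.clip(cv2.resize(q,None,fx=k,fy=k,interpolation=cv2.INTER_CUBIC)*g,0,255).astype(np.uint8)
ims=[]
for n in ("top0","top15"):
    c=f(cv2.imread(f"pics/{n}.png")[210:240,328:354],15,1.7)
    for u in range(330,354,5): cv2.line(c,(int((u-328+.5)*15),0),(int((u-328+.5)*15),6),(0,0,255),1);cv2.putText(c,str(u),(int((u-328)*15),18),0,.4,(0,0,255),1)
    for v in range(210,240,5): cv2.line(c,(0,int((v-210+.5)*15)),(6,int((v-210+.5)*15)),(0,0,255),1);cv2.putText(c,str(v),(8,int((v-210+.8)*15)),0,.4,(0,0,255),1)
    ims.append(c)
cv2.imwrite("pics/cmp_t2.png",np.hstack(ims))
ims=[]
for n,g in (("side0",1.9),("side15",2.4)):
    c=f(cv2.imread(f"pics/{n}.png")[268:296,232:264],12,g)
    for u in range(235,264,5): cv2.line(c,(int((u-232+.5)*12),0),(int((u-232+.5)*12),6),(0,0,255),1);cv2.putText(c,str(u),(int((u-232)*12),18),0,.4,(0,0,255),1)
    for v in range(270,296,5): cv2.line(c,(0,int((v-268+.5)*12)),(6,int((v-268+.5)*12)),(0,0,255),1);cv2.putText(c,str(v),(8,int((v-268+.8)*12)),0,.4,(0,0,255),1)
    ims.append(c)
cv2.imwrite("pics/cmp_s3.png",np.hstack(ims))
E
```

```text
(no output)
```

View pics/cmp_t2.png

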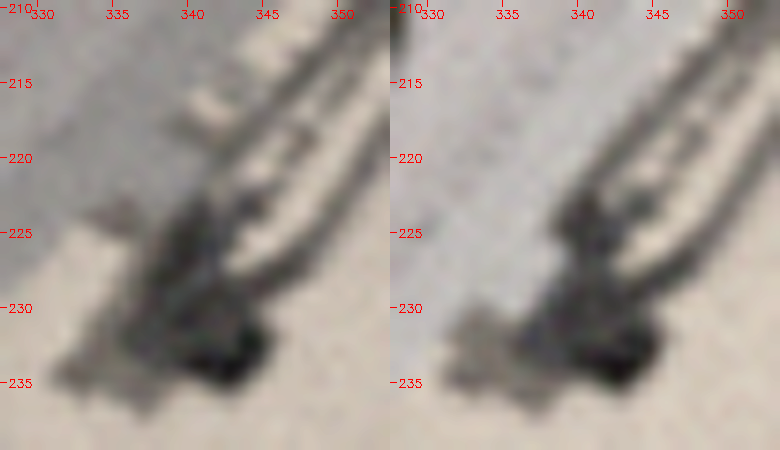

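View pics/cmp_s3.png

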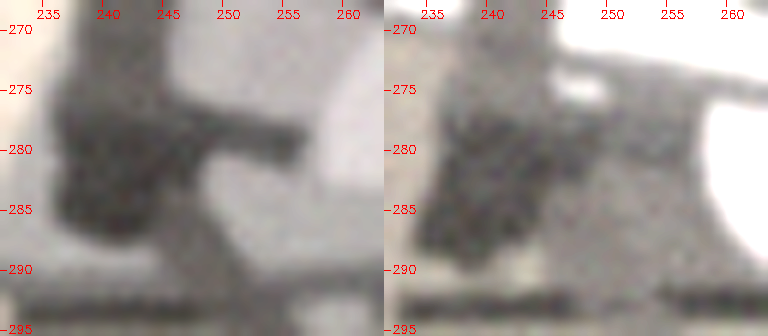

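```bash
python3 - <<'E'
from h import *
np.set_printoptions(precision=4,suppress=True)
def loc(p):
    d=p-HG; x,y,z=d@bx,d@by,d[2]; return np.array([x,y,z]),np.hypot(x,z),np.arctan2(z,-x)+.628
for nm,a,b in [("tip",(247.5,279),(341,224.5)),("armtip",(255,279),(341,224)),("armtip",(255,279),(344.5,223)),("blk",(240.5,281),(339.5,229.5)),("blkcentre",(240.5,282),(341,229.5)),("ptr.47",(248.3,275),(340,222)),("ptr.47",(248.3,275),(338,226))]:
    p,e=tri(a,b);print(nm,"err %.4f"%e,*loc(p))
for y in(-.13,-.135,-.138,-.14,-.142,-.146):
  for c in [(247.5,279),(248.3,275)]:
    o,d=ray("side",*c);k=(y-(o-HG)@by)/(d@by);q=loc(o+k*d);print(y,c,q[1].round(4),q[2].round(3))
# hinge check: sash plane fits
E
```

```text
tip err 0.0066 [-0.1399 -0.1367 -0.0197] 0.1413203627748698 0.48781517001506675
armtip err 0.0056 [-0.1329 -0.1337 -0.0234] 0.1349054844480706 0.4540133075875987
armtip err 0.0010 [-0.1287 -0.1388 -0.0105] 0.12909308311304887 0.5463313821673348
blk err 0.0056 [-0.1523 -0.1421 -0.0248] 0.15429237741798882 0.4664824592482376
blkcentre err 0.0067 [-0.1506 -0.1452 -0.0218] 0.15214235945612817 0.48448362083513397
ptr.47 err 0.0101 [-0.1385 -0.1304 -0.0141] 0.13919280561654251 0.5264685503730577
ptr.47 err 0.0016 [-0.1446 -0.1307 -0.0193] 0.14587717810742437 0.49536381489300607
-0.13 (247.5, 279) 0.1507 0.379
-0.13 (248.3, 275) 0.1454 0.49
-0.135 (247.5, 279) 0.1465 0.446
-0.135 (248.3, 275) 0.1424 0.56
-0.138 (247.5, 279) 0.1443 0.487
-0.138 (248.3, 275) 0.141 0.603
-0.14 (247.5, 279) 0.143 0.516
-0.14 (248.3, 275) 0.1402 0.632
-0.142 (247.5, 279) 0.1418 0.545
-0.142 (248.3, 275) 0.1395 0.662
-0.146 (247.5, 279) 0.1398 0.605
-0.146 (248.3, 275) 0.1385 0.722
```

```bash
python3 - <<'E'
from h import *
S=np.mean([vision.capture("side").astype(np.float32) for _ in range(12)],0);T=np.mean([vision.capture("top").astype(np.float32) for _ in range(12)],0)
np.save("pics/S15.npy",S);np.save("pics/T15.npy",T);print(env.observe()["time_s"])
def v(q,x0,y0,x1,y1,k,g,step,fn):
    c=np.clip((cv2.resize(q[y0:y1,x0:x1],None,fx=k,fy=k,interpolation=cv2.INTER_CUBIC)-8)*g,0,255).astype(np.uint8)
    for u in range(x0,x1,step): cv2.line(c,(int((u-x0+.5)*k),0),(int((u-x0+.5)*k),6),(0,0,255),1);cv2.putText(c,str(u),(int((u-x0)*k),18),0,.4,(0,0,255),1)
    for w in range(y0,y1,step): cv2.line(c,(0,int((w-y0+.5)*k)),(6,int((w-y0+.5)*k)),(0,0,255),1);cv2.putText(c,str(w),(8,int((w-y0+.8)*k)),0,.4,(0,0,255),1)
    cv2.imwrite(fn,c)
v(S,230,266,264,296,20,3.5,2,"pics/avS.png");v(T,330,216,354,240,24,2.5,2,"pics/avT.png")
E
```

```text
17.875
```

View pics/avS.png

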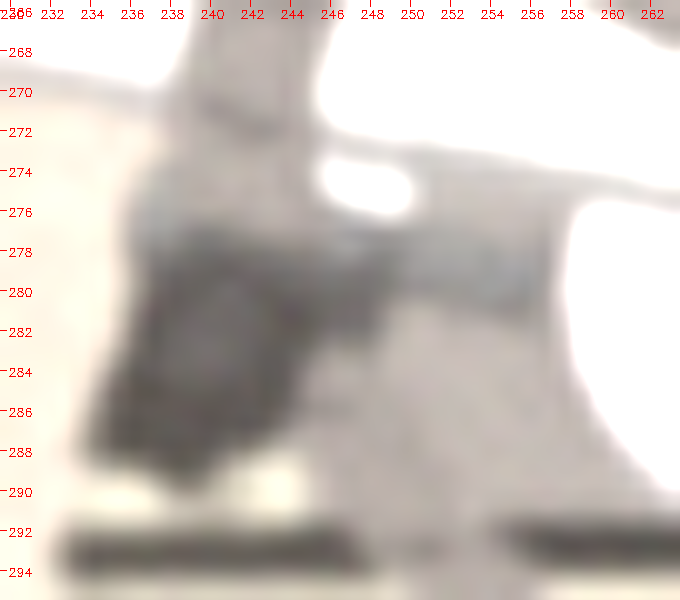

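View pics/avT.png

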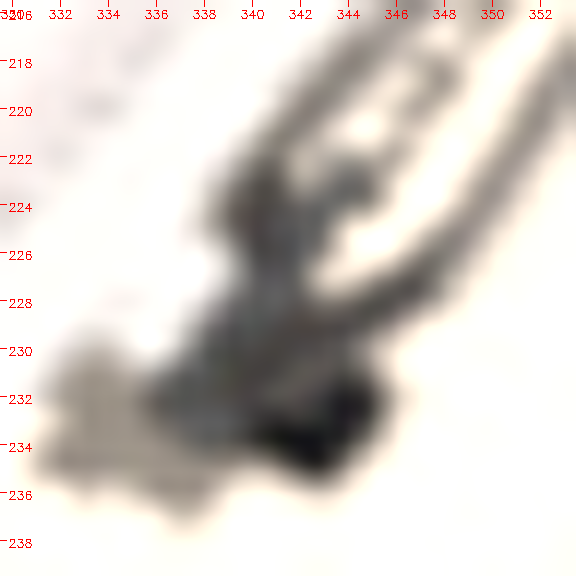

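```bash
python3 - <<'E'
from h import *
np.set_printoptions(precision=4,suppress=True)
def loc(p):
    d=p-HG; x,y,z=d@bx,d@by,d[2]; return np.array([x,y,z]),np.hypot(x,z),np.arctan2(z,-x)+.628
g=cv2.GaussianBlur(cv2.cvtColor(cv2.imread("pics/side0.png"),cv2.COLOR_BGR2GRAY),(3,1),0).astype(float)
P=[]
for u in range(246,258):
    col=g[272:286,u]; w=np.clip(80-col,0,None); print(u,col.astype(int)); 
E
```

```text
246 [81 82 81 70 57 51 49 42 39 37 38 45 52 49]
247 [93 94 94 84 64 49 50 42 40 41 43 48 57 53]
248 [ 98  99 100  94  73  50  47  43  42  51  59  62  66  60]
249 [101 102 101  99  81  54  47  45  50  70  79  82  81  73]
250 [102 102 101  99  88  61  48  47  58  84  91  93  93  87]
251 [101 100 100  98  91  67  51  50  59  86  93  95  97  95]
252 [98 97 98 97 93 72 55 50 57 79 93 96 96 96]
253 [97 96 97 98 95 79 58 50 54 71 92 96 95 94]
254 [96 97 97 98 97 86 61 49 51 64 89 96 95 93]
255 [97 98 96 98 98 90 65 49 50 62 84 95 95 93]
256 [98 97 96 98 98 91 71 56 60 69 84 94 95 95]
257 [98 98 97 98 99 93 82 72 79 84 90 94 95 97]
```

```bash
python3 - <<'E'
from h import *
np.set_printoptions(precision=4,suppress=True)
def loc(p):
    d=p-HG; x,y,z=d@bx,d@by,d[2]; return np.array([x,y,z]),np.hypot(x,z),np.arctan2(z,-x)+.628
for y in np.arange(-.148,-.126,.003):
  r=[]
  for c in [(249.5,278.5),(255.5,279.7)]:
    o,d=ray("side",*c);k=(y-(o-HG)@by)/(d@by);q=loc(o+k*d);r+=[q[1].round(4),q[2].round(3)]
  print(y.round(3),r)
for b in [(344.3,223.2),(344,222.8),(343.5,223.5)]:
  for a in [(255,279.6),(256.5,279.8)]: p,e=tri(a,b);print(a,b,"%.4f"%e,*loc(p))
for a in [(240,286),(239.5,285),(240.5,284.5)]: p,e=tri(a,(343,233));print("screw",a,"%.4f"%e,*loc(p))
# hinge point check along y right end
for a,b in [((325,298),(374.1,185.3)),((325.5,303),(377.5,189)),((351.8,178.5),(291.5,122))]: p,e=tri(a,b);print("hinge",p,"%.4f"%e,*loc(p)[:2])
E
```

```text
-0.148 [np.float64(0.1353), np.float64(0.666), np.float64(0.1243), np.float64(0.686)]
-0.145 [np.float64(0.1363), np.float64(0.619), np.float64(0.1251), np.float64(0.635)]
-0.142 [np.float64(0.1376), np.float64(0.573), np.float64(0.1262), np.float64(0.585)]
-0.139 [np.float64(0.1393), np.float64(0.529), np.float64(0.1277), np.float64(0.536)]
-0.136 [np.float64(0.1412), np.float64(0.485), np.float64(0.1294), np.float64(0.488)]
-0.133 [np.float64(0.1433), np.float64(0.442), np.float64(0.1315), np.float64(0.442)]
-0.13 [np.float64(0.1457), np.float64(0.401), np.float64(0.1338), np.float64(0.397)]
-0.127 [np.float64(0.1484), np.float64(0.361), np.float64(0.1364), np.float64(0.354)]
(255, 279.6) (344.3, 223.2) 0.0015 [-0.1289 -0.1389 -0.0129] 0.12953836620297624 0.5286181679343637
(256.5, 279.8) (344.3, 223.2) 0.0041 [-0.1276 -0.1385 -0.014 ] 0.12831550966257788 0.5187624337345487
(255, 279.6) (344, 222.8) 0.0006 [-0.1287 -0.138  -0.0143] 0.12953334293629343 0.5173578120972223
(256.5, 279.8) (344, 222.8) 0.0032 [-0.1274 -0.1376 -0.0155] 0.12832376629214437 0.5072718519518676
(255, 279.6) (343.5, 223.5) 0.0027 [-0.1299 -0.1378 -0.0157] 0.13087933806420182 0.5075426233950304
(256.5, 279.8) (343.5, 223.5) 0.0054 [-0.1286 -0.1374 -0.0169] 0.12967744750663182 0.497654520073469
screw (240, 286) 0.0003 [-0.1519 -0.1539 -0.0229] 0.1536099675909934 0.47809840205035503
screw (239.5, 285) 0.0009 [-0.1525 -0.1535 -0.0198] 0.15379807026656397 0.4985986038070327
screw (240.5, 284.5) 0.0010 [-0.1518 -0.153  -0.0189] 0.15293764043766273 0.5040885042187346
hinge [ 0.5644 -0.3835  0.2063] 0.0017 [-0.0004 -0.1405 -0.0017] 0.001721048518460454
hinge [ 0.5568 -0.3926  0.2105] 0.0044 [-0.0008 -0.1523  0.0025] 0.0026069598079430313
hinge [ 0.7385 -0.1614  0.2097] 0.0011 [0.0004 0.1419 0.0017] 0.0016999770821340113
```

The estimates agree: arm tip of the clip 0.51–0.525, screw 0.48–0.504, so the marker is at about 0.505. The sash is at 0.470 by kinematics. Raising the last 0.035 rad.

```bash
python3 -m pendant '[{"hand":0.05,"dx":0,"dy":0.0005,"dz":-0.0035,"turn":0},{"hand":0.05,"dx":0,"dy":0.001,"dz":-0.007,"turn":0},{"hand":0.05,"dx":0,"dy":0.001,"dz":-0.007,"turn":0},{"hand":0.05,"dx":0,"dy":0.001,"dz":-0.007,"turn":0}]' 45; python3 - <<'E'
from h import *
s=env.observe();p=s["ee_pos"];x,z=(p-HG)@bx,p[2]+.0196-.208;print(s["time_s"],"theta",np.arctan2(z,-x)+.3498,np.hypot(x,z),s["contact_force"])
S=np.mean([vision.capture("side").astype(np.float32) for _ in range(6)],0);T=np.mean([vision.capture("top").astype(np.float32) for _ in range(3)],0)
cv2.imwrite("pics/top16.png",T);cv2.imwrite("pics/side16.png",S)
def v(q,x0,y0,x1,y1,k,g,step,fn):
    c=np.clip((cv2.resize(q[y0:y1,x0:x1],None,fx=k,fy=k,interpolation=cv2.INTER_CUBIC)-8)*g,0,255).astype(np.uint8)
    for u in range(x0,x1,step): cv2.line(c,(int((u-x0+.5)*k),0),(int((u-x0+.5)*k),6),(0,0,255),1);cv2.putText(c,str(u),(int((u-x0)*k),18),0,.4,(0,0,255),1)
    for w in range(y0,y1,step): cv2.line(c,(0,int((w-y0+.5)*k)),(6,int((w-y0+.5)*k)),(0,0,255),1);cv2.putText(c,str(w),(8,int((w-y0+.8)*k)),0,.4,(0,0,255),1)
    cv2.imwrite(fn,c)
v(S,230,262,270,298,18,2.2,2,"pics/avS2.png");crop(np.uint8(S),150,90,350,310,3,"pics/all16.png",1.6)
E
```

```text
time_s: 18.38
ee_pos: [0.4928, -0.1468, 0.2196]
tcp_rot: [-2.824, -1.369, 0.002]
contact_force: [-4.6, 7.3, -3.1]
opening: 0.121
18.375 theta 0.5028193570513221 0.20483796511947855 [-4.55572039  7.33593619 -3.05088231][ WARN:0@21.916] global loadsave.cpp:1063 imwrite_ Unsupported depth image for selected encoder is fallbacked to CV_8U.
```

View pics/avS2.png

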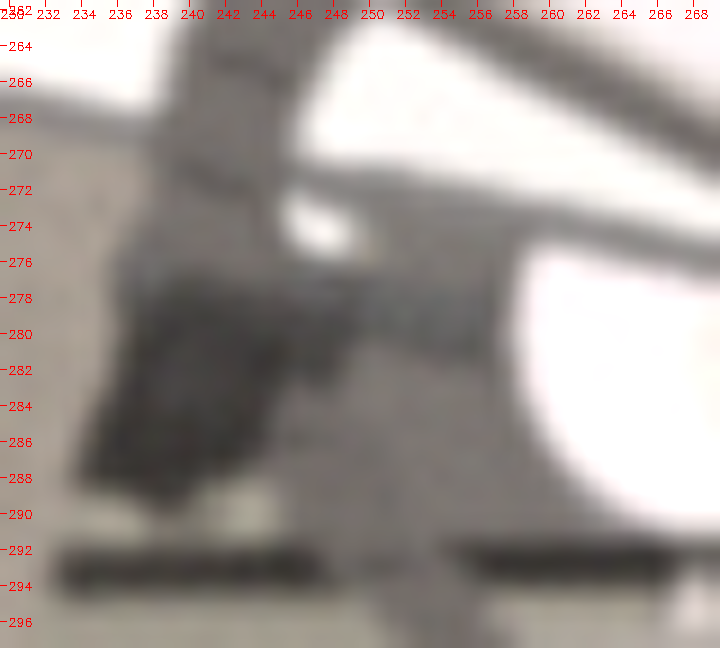

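View pics/all16.png

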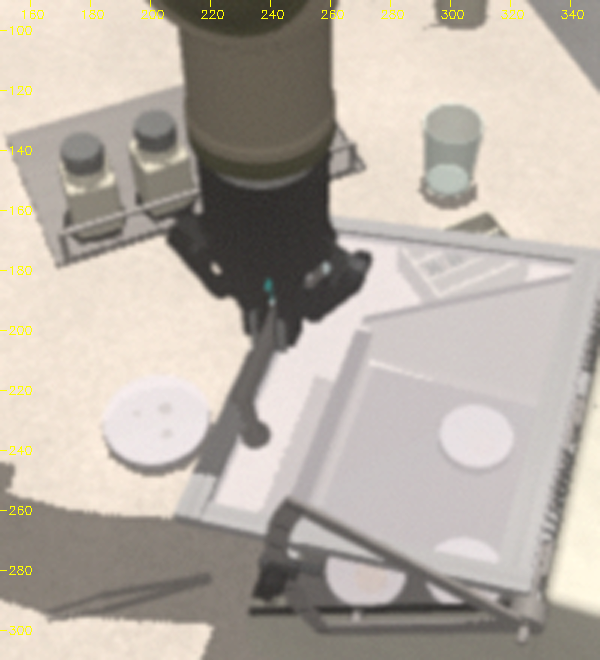

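View pics/top16.png

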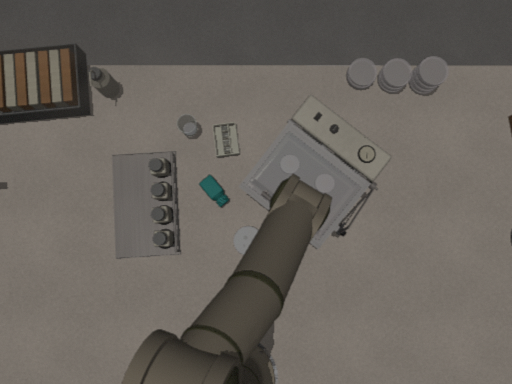

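The top view shows all four bottles upright in line at (159,167), (160,190), (161,214) and (163,238), with everything else in place. The sash is held at 0.503 rad, steady, so I'm handing in.

```bash
python3 -m pendant '[{"hand":0.05,"dx":0,"dy":0,"dz":-0.0005,"turn":0},{"hand":0.05,"dx":0,"dy":0,"dz":-0.0005,"turn":0}]' 45; python3 -c "
from plant import env
env.job_done(); print('done')"
```

```text
time_s: 19.08
ee_pos: [0.4928, -0.1469, 0.2201]
tcp_rot: [-2.824, -1.369, 0.002]
contact_force: [-5.2, 8.4, -3.6]
opening: 0.118
the job is handed in; nothing more can be done
done
```

I handed the job in at about 19 s: the tipped bottle stands on its pad and is released, and the gripper holds the sash at the marker to within my measurement error.

- **Bottle:** I gripped the white bottle by its cap. Gravity alone did not swing it upright in the jaws, so I pivoted it upright by pressing its base lightly against the tray's fixed guide rail. That took about 16 N at the wrist, with about 20 N while setting its foot on the tray. The last top view shows four upright bottles in line, with its cap within about a pixel of midway between its neighbours. I did not touch the turquoise look-alike, and the other objects look unmoved in that view.
- **Sash:** I gripped the handle and lifted it along the hinge arc, always from below the marker. It ended at about 0.505 rad from the arm's position, still gripped, with wrist forces under 10 N.
- **Marker reading:** My readings of the marker did not fully agree. The screw gave 0.48–0.52 rad, the clip's arm 0.50–0.53 and the clip body 0.46–0.48, so the sash is level with it to within about ±0.03 rad. The pointer tab seen in the side picture matched the sash angle from the arm.
- **Slip:** One early move was typed in mm instead of m. The speed limit cut it to a single short step in free air, with no effect.

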